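Put the cheeses under the bench press

TASK

Nest all the filled cheese moulds into one another as a single stack in the round seat of the press's drip tray, and push the tray fully home under the press head. Then fit the loose crank on the square shaft on top of the press and wind it clockwise until the press foot bears on the top cheese and its red spring pin stands about half up (some 7 mm of its 15; never squeeze the spring right up). Finally lift the crank off, leaving the press wound down, and lay the crank flat, knob up, on the chopping board; leave the other things on the worktop where they are.

Things in the scene. Friction and masses are not known exactly. Their poses are not given: they have to be found in the camera images.
- mould_1: off-white cheese mould, a round tapered cup: 56 mm high, 50 mm across the foot, 64 mm across the rim, wall 2 mm, 0.18 kg. A fixed wooden disc (the follower) 24 mm below the rim covers the curd; it is hollow only above that. Origin: centre of the underside; z up. Two to four moulds are present, upright on the chopping board; an absent one reads None.
- mould_2: another mould like mould_1. Nested in another, a mould goes 24 mm deep with 1.5 to 2 mm of play all round and stands on its follower, 32 mm higher than it; so the upper 32 mm of each stay visible.
- mould_3: another mould like mould_1.
- mould_4: another mould like mould_1.
- board: wooden chopping board, 230 (x) x 330 (y) x 22 mm, fixed. Origin: centre of its underside; its top is at z = 22 mm. (Overhead: wall cupboards hang beyond x = 0.56 m above z = 0.55 m, and a cooker hood beyond y = -0.46 m, x = 0.43 m above z = 0.72 m; keep the arm's wrist clear of them.)
- press: bench cheese press, fixed, 0.29 m tall. Base 130 (x) x 320 (y) mm, 16 mm high, from y = -115 to 205 mm. Origin: on the worktop under the axis of the press foot. In its frame the column with the screw stands at y = -85 mm (96 mm in x, 46 mm in y, top at z = 258 mm). A grey arm 46 mm wide reaches from it over the tray to y = +27 mm, its top at z = 238 to 243 mm at the start. The tray slides along y.
- tray (a joint): slide of the steel drip tray, m: 0 = fully home (seat under the press foot, against a stop), up to 0.16 = drawn out towards the press's +y. Starts 0.145 to 0.16 out, clear of the arm for loading from above. Friction about 1.5 N, stays where it is left.
- tray_seat (a point): centre of the floor of the round seat in the tray: 56 mm across, 4 mm deep, its floor 20 mm above the worktop; the lowest mould stands in it. Axes as the press. Moves with the tray.
- tray_pull (a point): middle of the top edge of the tray's black upright pull, 60 (x) x 10 (y) mm, 34 mm high, top at z = 56 mm, 107 mm from the seat's centre towards the press's +y. Push or pinch it to slide the tray along y.
- screw (a joint): turn of the screw, rad; grows clockwise seen from above, which lowers the press arm 30 mm a turn (4.775 mm per rad). Starts between 0 and 1, end stop at 26. Needs 0.15 to 0.25 N m; stays where it is left. It takes 1.1 to 1.3 turns to reach the follower of a stack of four, 1.07 turns more for each mould fewer.
- shaft_base (a point): foot of the square shaft on top of the screw, on its vertical axis, 264 mm above the worktop. The shaft is 24 mm high, 16 mm square, sides along this point's x and y axes, which turn with the screw; its top 6 mm taper to 10 mm square. It rises from a collar 34 mm across and 6 mm high on the column.
- foot_face (a point): centre of the underside of the white press foot, a disc 44 mm across that enters the top mould and bears on its follower. Moves down with the arm; at 179 to 184 mm at the start (a stack of four is 172 mm high on the tray).
- foot (a joint): squeeze of the press foot's spring, m: 0 = slack (foot not bearing), 0.015 = fully squeezed; 3 N, then 0.9 N more per mm. A red pin 13 mm across rises by the same amount out of the arm's top above the foot. Once the foot bears, a turn of the screw squeezes it 30 mm, so 7 mm is a quarter turn.
- crank: loose steel crank, 0.24 kg, lying hub down, knob up. Origin: centre of the mouth of the square socket under the hub; z up, x along the arm to the knob. Hub 29.5 mm square (sides along x, y), 36 mm high, gripped well across y. Socket 18.5 mm square (fits in 4 positions), 26 mm deep. Arm 20 mm wide, z = 15 to 27 mm. Fully on when its origin is at shaft_base.
- crank_knob (a point): middle of the crank's black knob, 65 mm from the crank's axis, 56 mm above the crank's origin. The knob is 26 mm across, upright, 30 to 78 mm above the crank's origin, and spins freely. Under it a stud 20 mm across reaches down to the hub's underside level, so the crank lies flat.
- salt_bottle: white plastic salt bottle with a red cap, 70 x 70 x 198 mm, a bystander to leave alone. Origin: centre of its underside.
- pepper_drum: black and white striped drum with a white lid, 46 x 46 x 98 mm, a bystander to leave alone. Origin: centre of its underside.
- milk_carton: carton with a green cap, 68 x 100 x 182 mm, a bystander to leave alone. Origin: centre of its underside.
- pickle_jar: tall jar with a black lid, 64 x 62 x 165 mm, a bystander to leave alone. Origin: centre of its underside.
- spice_jar: small jar with a green lid, 46 x 45 x 98 mm, a bystander to leave alone. Origin: centre of its underside.

How it is judged:
By the outcome, as a careful person would: the job done as asked, in the order asked, and still so for the second after the job is handed in, with the robot touching nothing.
Of mould_1, mould_2, mould_3, mould_4 only 2 to 4 are there at a start; the rules pass over those that are not, and their reading is None.
At some moment in a run one of crank may be knocked a few centimetres aside while the robot is not near it.
It also fails if it takes over 210 s, if anything falls off the work surface, if the arm or the gripper's body presses on something with over 40 N, if the wrist force passes 120 N, or if a joint passes its speed limit or range.

ROBOT

A 6-joint arm with a two-finger parallel gripper is mounted at the origin on a cart in front of the work surface, level with it; the furniture and walls round the work are solid. World frame = base frame: x ahead of the robot, y to its left, z up, the work surface at z = 0. Lengths are in mm, angles in rad, forces in N, time in s.
With the tool pointing down it reaches from about 350 to 875 mm from the base axis. Payload 4.2 kg.
Tool frame: the origin (TCP) lies at the very end of the fingers, on their centre line; the grasp point (between the pads) lies 19 mm behind it; z points along the fingers, y is the direction in which the jaws open and shut (so a half turn about z gives the same grasp; the last joint's range is limited). The gripper opens to 85 mm and grips with 20 to 120 N. Pads are 22 mm wide; open, the fingers measure 114 mm over their backs; the gripper's body (76 mm by 85 mm) begins 54 mm behind the grasp point. The pads swing forward as they close: fully open they stand 13 mm farther back than shut.
Start: joints at [1.366, 0.385, 0.008, 0, -1.194, -0.259], TCP at [279.56, 558.968, 231.312] pointing down, gripper open.
Joint ranges: [-3.14, 3.14], [-1.21, 2.06], [-1.07, 1.41], [-3.16, 2.05], [-2.99, -0.16], [-3.1, 3.1]. Speed limits (rad/s): [2.79, 2.79, 3.14, 3.14, 3.14, 3.14].

INTERFACE

Orientations are given as a unit quaternion [x, y, z, w].
In Python, from bench import read_state, get_image, camera_params, job_done gives the robot as it stands.
- The arm moves only by the tool send_rows, never from a script. Its arguments are lists of equal length, an entry for each row: "translation": the shift along the tool's x, y, z in m, a list of three; "yaw": the turn about the tool's z in degrees; "fingers": the closure in counts, from 0 (fully open) to 255 (shut). A call has 1 to 12 rows; each row is the pose to reach, as a shift and turn from the pose measured when the call began, along the tool's axes at that moment; what a row does not reach only later rows make up. A row lasts 1/10 s, in which the tool goes at most 50 mm and 8.59 degrees, less where a joint would pass 70% of its speed; a pose out of reach is approached as far as the arm can. A call with a gripper value outside its range is refused whole. The fingers move at their own pace and stop on an object; the grip force is fixed at half the most. Time passes only in rows, so rows that repeat a pose let the fingers close. It gives the time, the measured TCP pose, the force and the opening at its end, in the units of the state.
- read_state(): the state, without advancing time (a new reading comes with each control period).
- get_image(name): name is "scene" or "side" or "wrist"; returns the picture (420x560x3 uint8, blue, green, red); there is no depth.
- camera_params(name): a dict with "mtx" (3x3 intrinsics, pixels), "rvec" (rotation vector, rad) and "tvec" (3), from world to camera coordinates, as OpenCV has them; the wrist camera has in their place "tool_from_camera" (4x4, takes a point from camera to tool coordinates, whose origin is the TCP and whose axes are the flange's). Camera axes: x right, y down, z forward; pixel columns grow to the right and rows downward; lengths in mm; the calibration is good to about 2 mm. A picture is of the moment at which its call begins: read the wrist's pose just before it. camera_params takes no time and is no camera call.
- job_done(): hands the job in, once; it reports no verdict.
The state is a dict: "clock": time; "joints": joint angles; "joint_vel": joint speeds; "joint_efforts": joint torques, N m; "position": TCP position; "ee_rot": TCP orientation; "contact_force": force on the tool from outside, world axes, zero at the start; "wrist_torque": the same for the moment, N m; "gripper_width": finger opening in mm.
Only numpy, scipy, OpenCV 4.12 (cv2) and the standard library are available. Lean on these libraries where they do the work, as an engineer would, in place of code of your own. Each camera call takes 0.05 s, during which the arm holds its last target.

## Working session

There is one attempt and no reset: what is moved stays moved. The work goes in short steps, Python scripts to look and compute and a tool call to move; the robot and the scene stay as the last step left them, time stands still between calls to the robot, and variables do not carry over. Pictures are saved under pics/ and viewed, and the job is handed in when it is done.

Besides the shell and the picture viewer there is one more tool, called after "Emit:" as name(argument=value, ...), one argument or row to a line, values as JSON. send_rows: Moves the arm, as the interface text tells. Its arguments: {"type":"object","properties":{"translation":{"type":"array","items":{"type":"array","items":{"type":"number"}}},"yaw":{"type":"array","items":{"type":"number"}},"fingers":{"type":"array","items":{"type":"number"}}},"required":["translation","yaw","fingers"]}

```bash
ls; mkdir -p pics; python3 - <<'E'
from bench import *
import cv2,numpy as np
s=read_state()
for k,v in s.items(): print(k,np.round(v,4))
for n in ["scene","side","wrist"]:
    im=get_image(n); cv2.imwrite(f"pics/a_{n}.png",im)
    print(n,{k:np.round(v,4).tolist() for k,v in camera_params(n).items()})
E
```

```text
pics
clock 0.0
joints [ 1.3656e+00  3.8560e-01  6.6000e-03 -5.0000e-04 -1.1940e+00 -2.5860e-01]
joint_vel [-0.0006 -0.0009 -0.001  -0.0003  0.0007  0.0003]
joint_efforts [ 0.00000e+00 -3.92283e+01  1.88396e+01  4.18630e+00 -4.60000e-03
 -0.00000e+00]
position [279.3093 558.4617 230.2122]
ee_rot [ 9.732e-01 -2.299e-01 -2.000e-04  1.100e-03]
contact_force [ 0.0877 -0.0694 -0.0321]
wrist_torque [ 0.0566  0.0155 -0.0241]
gripper_width 85.0658
scene {'mtx': [[431.9326, 0.0, 281.8234], [0.0, 431.9326, 213.7112], [0.0, 0.0, 1.0]], 'rvec': [1.9753, -0.9691, 0.5516], 'tvec': [-316.8086, 359.8312, 1267.5137]}
side {'mtx': [[415.5166, 0.0, 286.4414], [0.0, 415.5166, 208.6023], [0.0, 0.0, 1.0]], 'rvec': [1.9626, -1.1928, 0.5684], 'tvec': [-239.3065, 424.7456, 980.1049]}
wrist {'mtx': [[325.2033, 0.0, 279.3144], [0.0, 325.2033, 212.574], [0.0, 0.0, 1.0]], 'tool_from_camera': [[0.0014, -0.957, -0.2899, 74.7329], [1.0, 0.0011, 0.0013, 0.2945], [-0.001, -0.2899, 0.957, -144.3449], [0.0, 0.0, 0.0, 1.0]]}
```

View pics/a_scene.png

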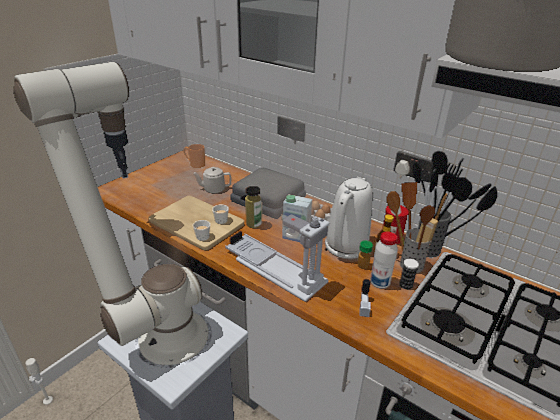

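View pics/a_side.png

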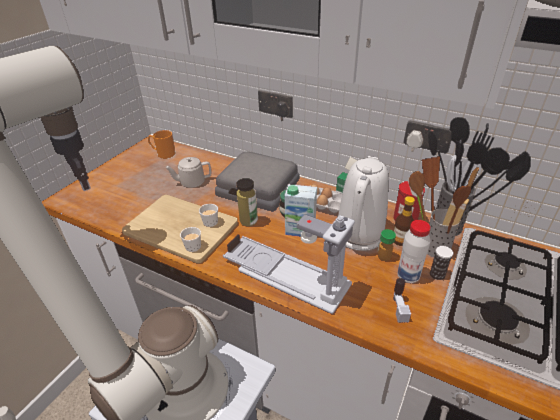

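View pics/a_wrist.png

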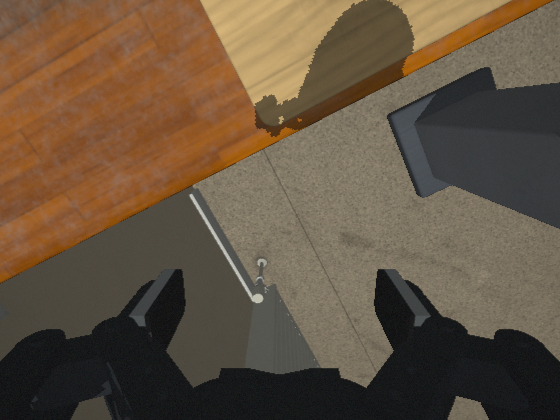

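The scene shows two moulds on the board at about (202,230) and (220,213). The tray pull is at left, with the column and arm at (312,240), and the crank is at about (365,300). I'll write helpers and zoom in.

```bash
cat > h.py <<'E'
from bench import *
import cv2,numpy as np
from scipy.spatial.transform import Rotation as R
def cam(name,st=None):
    p=camera_params(name); K=np.array(p["mtx"])
    if name=="wrist":
        T=np.array(p["tool_from_camera"]); Rt=R.from_quat(st["ee_rot"]).as_matrix()
        Rw=Rt@T[:3,:3]; c=Rt@T[:3,3]+np.array(st["position"])
        return K,Rw.T,-Rw.T@c
    Rm=cv2.Rodrigues(np.array(p["rvec"],float))[0]
    return K,Rm,np.array(p["tvec"],float).ravel()
def ray(c,uv):
    K,Rm,t=c; d=Rm.T@np.linalg.inv(K)@np.array([uv[0],uv[1],1.]); return -Rm.T@t,d/np.linalg.norm(d)
def onz(c,uv,z):
    o,d=ray(c,uv); return o+d*(z-o[2])/d[2]
def proj(c,P):
    K,Rm,t=c; q=K@(Rm@np.asarray(P,float).T+t[:,None] if np.ndim(P)>1 else Rm@np.asarray(P,float)+t); return (q[:2]/q[2]).T
def tri(cs,uvs):
    A=np.zeros((3,3));b=np.zeros(3)
    for c,uv in zip(cs,uvs):
        o,d=ray(c,uv);M=np.eye(3)-np.outer(d,d);A+=M;b+=M@o
    X=np.linalg.solve(A,b)
    return X,[float(np.linalg.norm((np.eye(3)-np.outer(ray(c,u)[1],ray(c,u)[1]))@(X-ray(c,u)[0]))) for c,u in zip(cs,uvs)]
def shot(name,tag):
    s=read_state(); im=get_image(name); cv2.imwrite(f"pics/{tag}.png",im); np.save(f"pics/{tag}.npy",np.concatenate([s["position"],s["ee_rot"]])); return s,im
def camtag(tag):
    a=np.load(f"pics/{tag}.npy"); return cam("wrist",dict(position=a[:3],ee_rot=a[3:]))
def crop(src,x,y,w,h,f,dst):
    im=cv2.imread(f"pics/{src}.png")[y:y+h,x:x+w]; cv2.imwrite(f"pics/{dst}.png",cv2.resize(im,None,fx=f,fy=f,interpolation=cv2.INTER_CUBIC))
def totool(dw,st=None):
    st=st or read_state(); return R.from_quat(st["ee_rot"]).as_matrix().T@np.asarray(dw,float)
def yawto(deg,st=None):
    """tool x heading deg world -> needed yaw (tool z is down)"""
    st=st or read_state(); m=R.from_quat(st["ee_rot"]).as_matrix(); h=np.degrees(np.arctan2(m[1,0],m[0,0]))
    return h
E
python3 - <<'E'
from h import *
crop("a_scene",140,180,260,150,3,"b1")
crop("a_side",110,170,320,170,2.5,"b2")
print(yawto(0))
for n in ["scene","side"]:
    c=cam(n); print(n,-c[1].T@c[2])
E
```

```text
-26.57899980759744
scene [-511.95607415 -759.10140884  999.05116004]
side [-336.38210656 -459.33237961  934.95606831]
```

View pics/b1.png

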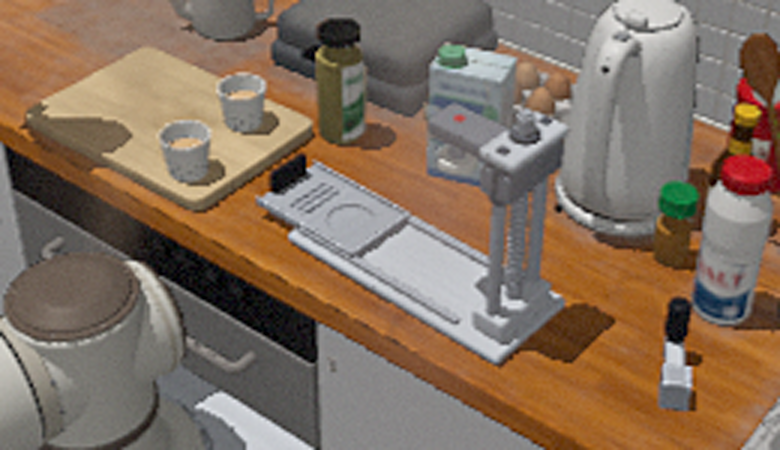

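View pics/b2.png

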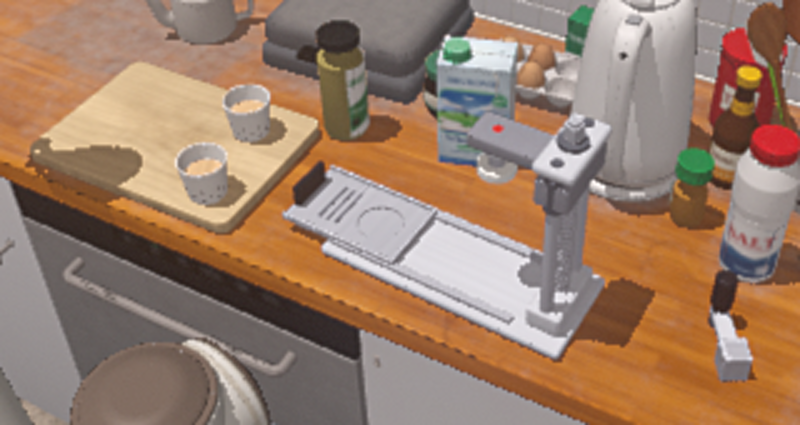

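```bash
python3 - <<'E'
from h import *
cs=[cam("scene"),cam("side")]
pts=dict(A=((185,137),(203,161),78),B=((241,88),(247,100),78),seat=((350,215),(381,219),20),pull=((290,163),(309,170),56),shaft=((523,116),(574,120),288),hub=((677,370),(733,349),36),knob=((679,303),(724,277),78),pin=((460,118),(497,128),242))
for k,(a,b,z) in pts.items():
    ua=(140+a[0]/3,180+a[1]/3);ub=(110+b[0]/2.5,170+b[1]/2.5)
    X,e=tri(cs,[ua,ub]); print(k,X.round(),np.round(e,1),onz(cs[0],ua,z).round(),onz(cs[1],ub,z).round())
E
```

```text
A [383. 269.  73.] [2.1 2.1] [376. 264.  78.] [381. 265.  78.]
B [504. 289.  78.] [2.2 2.2] [501. 289.  78.] [507. 289.  78.]
seat [428.  39.  35.] [2.2 2.2] [440.  51.  20.] [444.  47.  20.]
pull [465. 169.  32.] [2.3 2.3] [438. 146.  56.] [447. 153.  56.]
shaft [ 416. -200.  286.] [3.9 3.9] [ 408. -203.  288.] [ 420. -201.  288.]
hub [ 427. -397.   44.] [1.4 1.4] [ 436. -394.   36.] [ 432. -396.   36.]
knob [ 489. -364.   75.] [0.8 0.8] [ 485. -365.   78.] [ 488. -364.   78.]
pin [ 428. -114.  239.] [0.8 0.8] [ 422. -117.  242.] [ 425. -116.  242.]
```

```bash
cat >> h.py <<'E'
def go(target,heading=None):
    s=read_state(); d=np.asarray(target,float)-np.array(s["position"]); h=yawto(0,s)
    y=0 if heading is None else -((heading-h+180)%360-180)
    print("t",s["clock"],"pos",np.round(s["position"],1),"hd",round(h,1),"w",round(s["gripper_width"],1),"->",np.round(totool(d,s)/1000,4).tolist(),"yaw",round(y,2),"rows>=",int(np.ceil(max(np.linalg.norm(d)/50,abs(y)/8.59))),"F",np.round(s["contact_force"],1))
E
python3 - <<'E'
from h import *
go([440,278,260],0)
cs=[cam("scene"),cam("side")]
print(onz(cs[0],(140+342/3,180+138/3),0),onz(cs[1],(110+345/2.5,170+135/2.5),0))
E
```

```text
t 0.15 pos [279.4 558.6 230.5] hd -26.6 w 85.6 -> [0.2692, 0.1791, -0.0292] yaw -26.58 rows>= 7 F [-0.1 -0.8 -0.3]
[581.53199023 184.04726967   0.        ] [581.11675086 187.14124816   0.        ]
```

Emit:
send_rows(
  translation=[
    [0.269,0.179,-0.029],
    [0.269,0.179,-0.029],
    [0.269,0.179,-0.029],
    [0.269,0.179,-0.029],
    [0.269,0.179,-0.029],
    [0.269,0.179,-0.029],
    [0.269,0.179,-0.029],
    [0.269,0.179,-0.029],
    [0.269,0.179,-0.029],
    [0.269,0.179,-0.029],
  ],
  yaw=[-26.6,-26.6,-26.6,-26.6,-26.6,-26.6,-26.6,-26.6,-26.6,-26.6],
  fingers=[0,0,0,0,0,0,0,0,0,0],
)

```text
clock: 1.15
position: [439.5, 278.9, 259.5]
ee_rot: [1.0, 0.001, -0.001, 0.001]
contact_force: [0.1, -0.5, 0.5]
gripper_width: 85.4
```

```bash
python3 - <<'E'
from h import *
s,im=shot("wrist","c1"); print(s["clock"],s["position"],yawto(0,s))
c=camtag("c1")
for p in ([380,266,78],[504,289,78]): print(proj(c,p))
E
```

```text
1.15 [439.45865633 278.86458    259.47948159] 0.06931874182243092
[289.84415281 243.53800543]
[267.61662913 124.41454038]
```

View pics/c1.png

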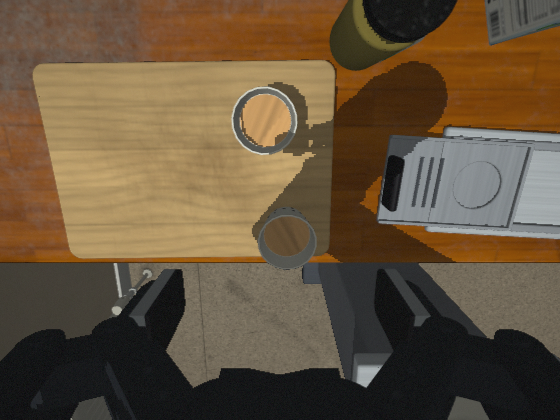

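The wrist view confirms exactly two moulds, with rims at about (265,120) and (287,239), and the seat circle at about (478,184). Zooming to refine.

```bash
python3 - <<'E'
from h import *
crop("c1",225,75,100,200,3,"c2"); crop("c1",370,120,190,130,4,"c3")
a=cv2.imread("pics/c2.png");b=cv2.imread("pics/c3.png")
E
```

```text
(no output)
```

View pics/c2.png

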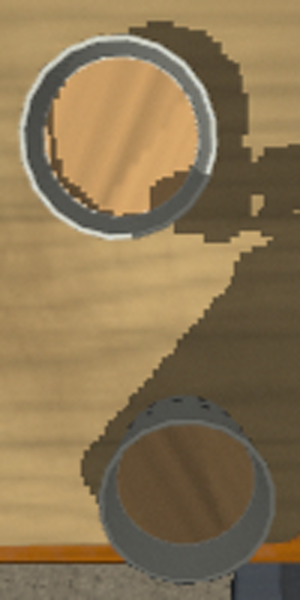

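View pics/c3.png

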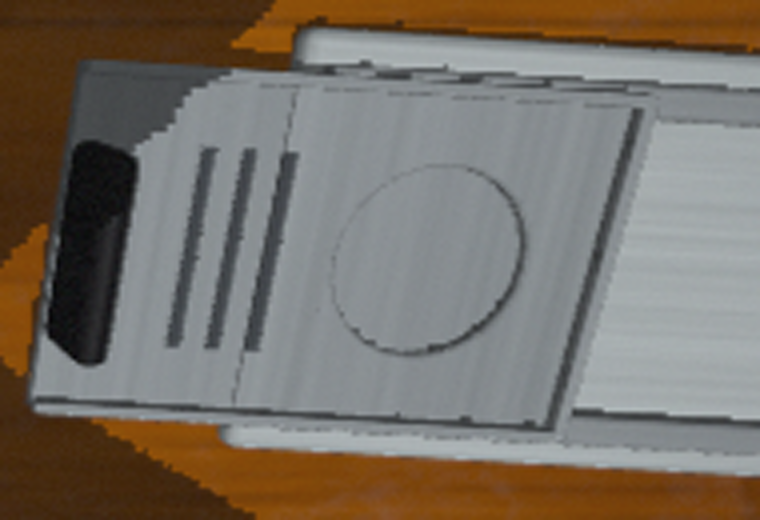

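```bash
python3 - <<'E'
from h import *
c=camtag("c1")
A=onz(c,(287.5,242),78);B=onz(c,(264.7,120.5),78);S=onz(c,(477,185),24)
print(A,B,S)
# sizes
print(onz(c,(225+21/3,120.5),78)-onz(c,(225+217/3,120.5),78), onz(c,(370+332/4,185),24)-onz(c,(370+525/4,185),24))
# pull outer edge line top at z56
for uv in ((64,350),(92,150)): pass
print(onz(c,(370+55/4,120+330/4),56),onz(c,(370+78/4,120+145/4),56))
print("edges",onz(c,(370+30/4,120+400/4),24),onz(c,(370+80/4,120+62/4),24))
go([A[0],A[1],150],0)
E
```

```text
[381.77914121 268.54618993  78.        ] [507.63618293 291.78244693  78.        ] [433.23164967  41.73002003  24.        ]
[-0.16433    62.96442401  0.        ] [-0.12075442 57.6041948   0.        ]
[420.073644   161.65203724  56.        ] [470.97869303 160.43993987  56.        ]
edges [389.11025179 156.44055288  24.        ] [490.48177986 151.38183147  24.        ]
t 1.2 pos [439.4 279.  259.5] hd 0.1 w 85.6 -> [-0.0575, 0.0102, 0.1096] yaw 0.1 rows>= 3 F [-0.9 -0.6  0.4]
```

Emit:
send_rows(
  translation=[
    [-0.058,0.0105,0.11],
    [-0.058,0.0105,0.11],
    [-0.058,0.0105,0.11],
    [-0.058,0.0105,0.15],
    [-0.058,0.0105,0.19],
    [-0.058,0.0105,0.213],
    [-0.058,0.0105,0.213],
    [-0.058,0.0105,0.213],
    [-0.058,0.0105,0.213],
    [-0.058,0.0105,0.213],
    [-0.058,0.0105,0.213],
    [-0.058,0.0105,0.213],
  ],
  yaw=[0,0,0,0,0,0,0,0,0,0,0,0],
  fingers=[0,0,0,0,0,0,0,255,255,255,255,255],
)

```text
clock: 2.4
position: [382.1, 269.6, 48.7]
ee_rot: [1.0, 0.001, 0.001, -0.001]
contact_force: [-2.0, 2.0, 7.1]
gripper_width: 61.0
```

```bash
python3 - <<'E'
from h import *
s,im=shot("wrist","d1"); go([434,45,200],-2)
E
```

```text
t 2.45 pos [382.1 269.6  48.6] hd 0.1 w 61.3 -> [0.0516, 0.2244, -0.1517] yaw 2.14 rows>= 6 F [-2.   0.3  6.6]
```

View pics/d1.png

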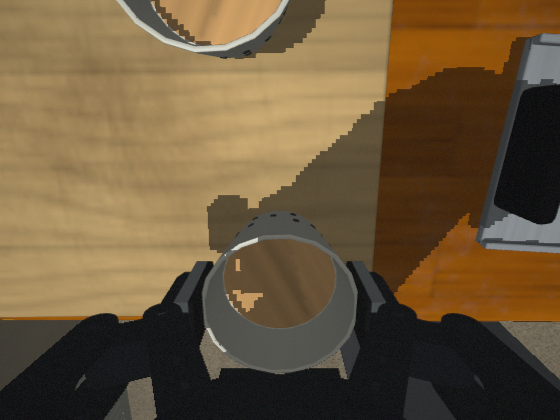

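Emit:
send_rows(
  translation=[
    [0,0,-0.03],
    [0,0,-0.07],
    [0,0.02,-0.11],
    [0,0.06,-0.13],
    [0,0.11,-0.13],
    [0,0.16,-0.13],
    [0,0.2,-0.13],
    [0,0.224,-0.13],
    [0,0.224,-0.13],
    [0,0.224,-0.13],
    [0,0.224,-0.13],
  ],
  yaw=[0,0,0,0,0,0,2,2,2,2,2],
  fingers=[255,255,255,255,255,255,255,255,255,255,255],
)

```text
clock: 3.55
position: [382.7, 46.0, 178.5]
ee_rot: [1.0, -0.016, 0.001, -0.001]
contact_force: [1.1, -0.1, -1.2]
gripper_width: 61.4
```

```bash
python3 - <<'E'
from h import *
s,im=shot("wrist","e1"); go([434,45,200],-2)
E
```

```text
t 3.6 pos [382.6  46.1 178.4] hd -1.8 w 61.0 -> [0.0514, -0.0005, -0.0215] yaw 0.2 rows>= 2 F [ 0.   0.6 -0.6]
```

View pics/e1.png

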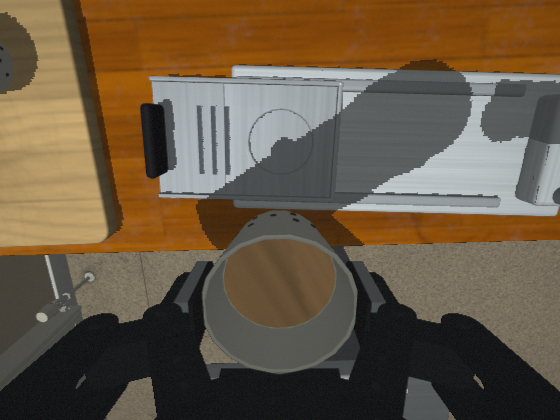

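```bash
python3 - <<'E'
from h import *
crop("e1",130,50,240,170,3.3,"e2")
E
```

```text
(no output)
```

View pics/e2.png

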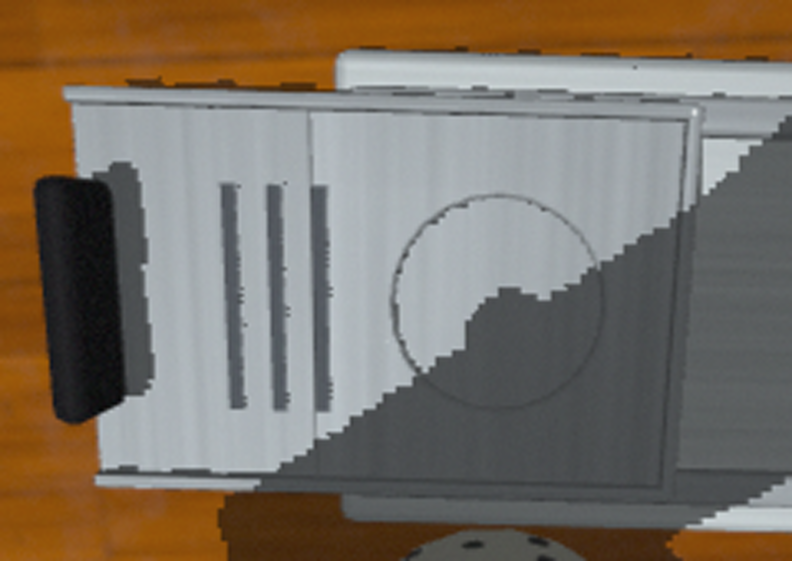

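```bash
python3 - <<'E'
from h import *
c=camtag("e1"); f=lambda u,v,z:onz(c,(130+u/3.3,50+v/3.3),z)
print(f(498,301,24))
a,b=f(65,92,26),f(700,110,26);print(a,b,np.degrees(np.arctan2(*(a-b)[:2])))
a,b=f(97,482,26),f(660,494,26);print(a,b,np.degrees(np.arctan2(*(a-b)[:2])))
a,b=f(38,182,56),f(60,415,56);print("pull outer",a,b)
S=f(498,301,24); go([S[0],S[1],130],-2)
E
```

```text
[433.99707661  42.41740803  24.        ]
[490.16681892 152.2254792   26.        ] [480.84424468 -11.10034086  26.        ] 3.2668759542120642
[387.11516178 158.08098809  26.        ] [378.78457973  -2.25263483  26.        ] 2.97428800628792
pull outer [467.29179055 150.41153329  56.        ] [411.69095863 153.35871849  56.        ]
t 3.6 pos [382.6  46.1 178.4] hd -1.8 w 61.0 -> [0.0513, 0.0022, 0.0485] yaw 0.2 rows>= 2 F [ 0.   0.6 -0.6]
```

```bash
python3 - <<'E'
from h import *
crop("e1",190,220,180,170,4,"e3")
c=camtag("e1"); print(onz(c,(280,303.5),207.8))
for v in (235,372): print(onz(c,(280,v),207.8))
E
```

```text
[383.76838157  44.74573352 207.8       ]
[413.26631981  43.86538757 207.8       ]
[349.89303234  45.75672033 207.8       ]
```

View pics/e3.png

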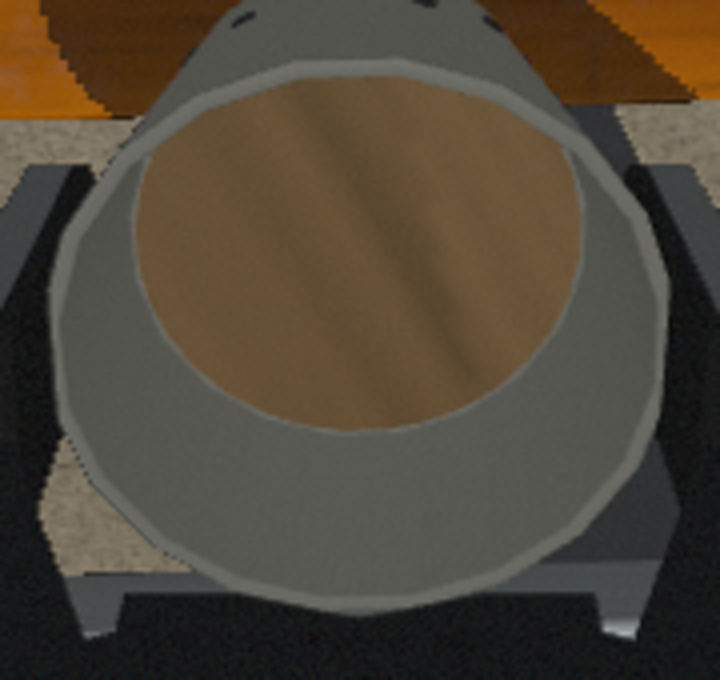

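Emit:
send_rows(
  translation=[
    [0.052,0.001,0.03],
    [0.052,0.001,0.06],
    [0.052,0.001,0.09],
    [0.052,0.001,0.115],
    [0.052,0.001,0.122],
    [0.052,0.001,0.126],
    [0.052,0.001,0.129],
    [0.052,0.001,0.131],
    [0.052,0.001,0.132],
    [0.052,0.001,0.132],
  ],
  yaw=[0,0,0,0,0,0,0,0,0,0],
  fingers=[255,255,255,255,255,255,255,255,255,255],
)

```text
clock: 4.6
position: [435.2, 44.0, 47.1]
ee_rot: [1.0, -0.016, 0.002, -0.002]
contact_force: [0.2, -0.7, -1.8]
gripper_width: 61.1
```

```bash
python3 - <<'E'
from h import *
s,im=shot("wrist","f1"); go([434.7,43.4,46.7],-2)
E
```

```text
t 4.65 pos [435.2  44.   47.1] hd -1.8 w 61.3 -> [-0.0005, 0.0006, 0.0004] yaw 0.21 rows>= 1 F [-0.6  0.4 -1. ]
```

View pics/f1.png

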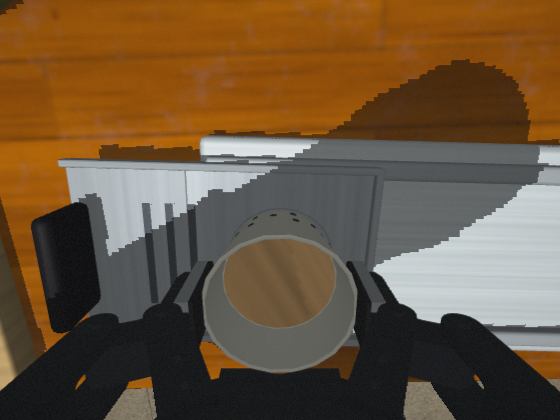

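Emit:
send_rows(
  translation=[
    [0,0,0.001],
    [0,0,0.002],
    [0,0,0.003],
    [0,0,0.003],
  ],
  yaw=[0,0,0,0],
  fingers=[255,255,255,255],
)

```text
clock: 5.05
position: [435.7, 44.0, 46.7]
ee_rot: [1.0, -0.015, 0.002, -0.001]
contact_force: [-8.5, 1.2, 22.7]
gripper_width: 61.3
```

Emit:
send_rows(
  translation=[
    [0,0,0.001],
    [0,0,0],
    [0,0,0],
    [0,0,0],
    [0,0,0],
    [0,0,-0.03],
    [0,0,-0.08],
    [0,0,-0.13],
    [-0.02,0,-0.15],
    [-0.04,0,-0.15],
    [-0.04,0,-0.15],
    [-0.04,0,-0.15],
  ],
  yaw=[0,0,0,0,0,0,0,0,0,0,0,0],
  fingers=[0,0,0,0,0,0,0,0,0,0,0,0],
)

```text
clock: 6.25
position: [395.0, 44.8, 196.5]
ee_rot: [1.0, -0.015, 0.003, -0.001]
contact_force: [1.4, 0.9, 0.1]
gripper_width: 85.8
```

```bash
python3 - <<'E'
from h import *
s,im=shot("wrist","g1"); go([507.5,291.5,200],0)
crop("g1",180,60,200,170,4,"g2")
E
```

```text
t 6.3 pos [395.3  44.9 196.3] hd -1.7 w 85.5 -> [0.1048, -0.2499, -0.0026] yaw -1.71 rows>= 6 F [ 0.5 -0.  -0.7]
```

View pics/g2.png

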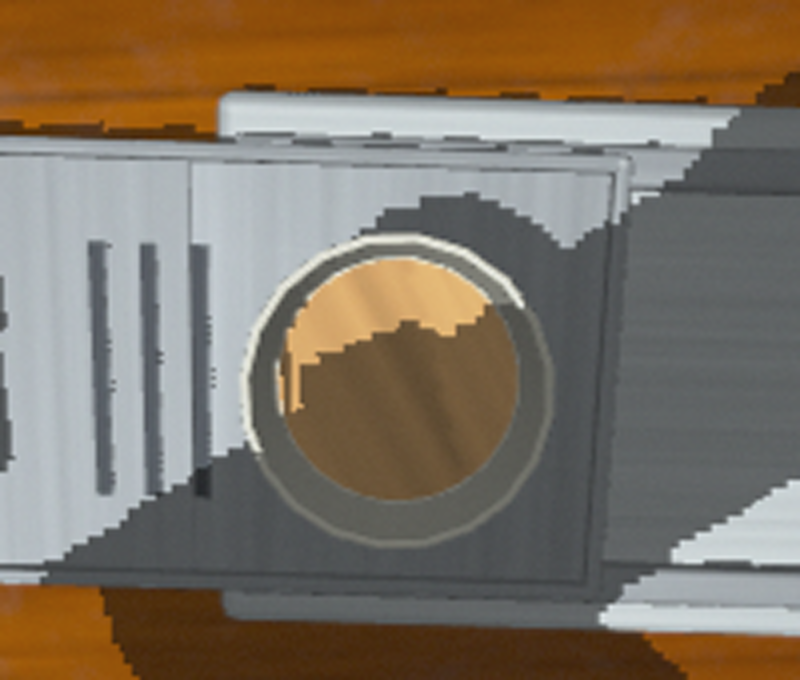

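```bash
python3 - <<'E'
from h import *
c=camtag("g1"); print(onz(c,(279.25,157.75),76)); print(onz(c,(180+241/4,157.7),76)-onz(c,(180+553/4,157.7),76))
E
```

```text
[436.1509134   43.11519502  76.        ]
[ 1.75613447 63.17216056  0.        ]
```

Emit:
send_rows(
  translation=[
    [0.02,-0.05,0],
    [0.04,-0.1,0],
    [0.06,-0.15,0],
    [0.08,-0.2,0],
    [0.105,-0.249,0],
    [0.105,-0.249,0],
    [0.105,-0.249,0.05],
    [0.105,-0.249,0.1],
    [0.105,-0.249,0.14],
    [0.105,-0.249,0.148],
    [0.105,-0.249,0.148],
    [0.105,-0.249,0.148],
  ],
  yaw=[-1.7,-1.7,-1.7,-1.7,-1.7,-1.7,-1.7,-1.7,-1.7,-1.7,-1.7,-1.7],
  fingers=[0,0,0,0,0,0,0,0,0,0,0,0],
)

```text
clock: 7.5
position: [510.0, 292.0, 51.0]
ee_rot: [1.0, 0.0, 0.004, -0.002]
contact_force: [-0.0, 0.2, 0.8]
gripper_width: 85.2
```

Emit:
send_rows(
  translation=[
    [0,0,0],
    [0,0,0],
    [0,0,0],
    [0,0,0],
    [0,0,0],
    [0,0,-0.03],
    [0,0,-0.07],
    [0,0,-0.12],
    [0,0,-0.15],
    [0,0,-0.15],
    [0,0,-0.15],
  ],
  yaw=[0,0,0,0,0,0,0,0,0,0,0],
  fingers=[255,255,255,255,255,255,255,255,255,255,255],
)

```text
clock: 8.6
position: [508.4, 291.4, 202.0]
ee_rot: [1.0, -0.0, 0.004, -0.003]
contact_force: [-0.5, -0.6, -3.4]
gripper_width: 60.2
```

```bash
python3 - <<'E'
from h import *
s,im=shot("wrist","i1"); go([390,44.4,196],-2)
crop("i1",190,220,180,170,4,"i2")
E
```

```text
t 8.65 pos [507.9 290.9 200.5] hd -0.0 w 60.2 -> [-0.1179, 0.2465, 0.0028] yaw 1.99 rows>= 6 F [ 0.2 -0.2 -2.3]
```

View pics/i2.png

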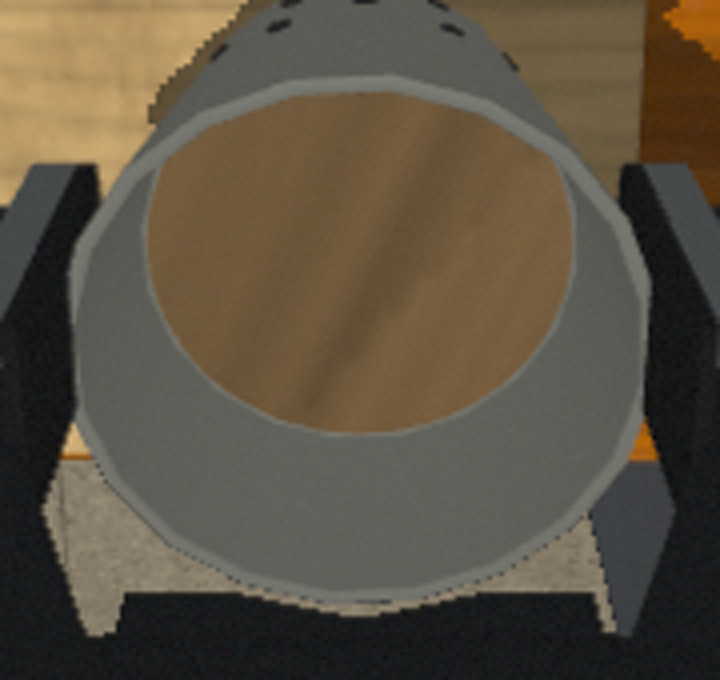

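```bash
cat >> h.py <<'E'
from scipy.optimize import least_squares
def fitheld(rim,fol,x0,y0,f):
    p=camera_params("wrist");K=np.array(p["mtx"]);T=np.linalg.inv(np.array(p["tool_from_camera"]))
    th=np.linspace(0,2*np.pi,181); cs,sn=np.cos(th),np.sin(th)
    def bb(q,z,r):
        # mould in tool frame: mould z = -tool z ; q: x,y,z of bottom, tilts
        Rm=R.from_rotvec([q[3],q[4],0]).as_matrix()@np.diag([1,-1,-1])
        P=(Rm@np.array([r*cs,r*sn,0*th+z])).T+q[:3]
        C=(T[:3,:3]@P.T).T+T[:3,3]; u=(K@C.T); u=u[:2]/u[2]
        return np.array([u[0].min(),u[0].max(),u[1].min(),u[1].max()])
    t=lambda b:np.array([x0+b[0]/f,x0+b[1]/f,y0+b[2]/f,y0+b[3]/f])
    rf=np.array(27.5)
    fun=lambda q:np.concatenate([bb(q,56,32)-t(rim),bb(q,32,q[5])-t(fol),[(q[5]-27)*2]])
    s=least_squares(fun,[0,0,25,0,0,27]); return s.x.round(3),np.degrees(s.x[3:5]).round(1),s.fun.round(2)
E
python3 - <<'E'
from h import *
print(fitheld((50,668,60,610),(133,583,75,432),190,220,4))
print(fitheld((70,650,75,602),(143,575,92,435),190,220,4))
E
```

```text
(array([-6.3750e+00,  8.9800e-01,  3.0206e+01,  3.0000e-03, -4.3000e-02,
        2.6093e+01]), array([ 0.1, -2.5]), array([ 0.75, -0.79,  2.12,  1.64,  3.04, -3.  , -6.14,  2.04, -1.81]))
(array([-1.2659e+01,  1.0630e+00,  3.7464e+01,  2.0000e-03, -6.9000e-02,
        2.6254e+01]), array([ 0.1, -4. ]), array([ 0.49, -0.53,  2.1 ,  1.27,  3.2 , -3.16, -5.98,  2.3 , -1.49]))
```

```bash
python3 - <<'E'
from h import *
s,im=shot("side","j1"); shot("scene","j2")
c=cam("side"); p=proj(c,s["position"]).round(); print(p)
x,y=int(p[0])-70,int(p[1])-80; crop("j1",x,y,140,140,4,"j3")
c=cam("scene"); p=proj(c,s["position"]).round(); print(p)
x,y=int(p[0])-50,int(p[1])-60; crop("j2",x,y,100,100,5,"j4")
a=cv2.imread("pics/d1.png")[200:420];b=cv2.imread("pics/i1.png")[200:420]
cv2.imwrite("pics/j5.png",np.vstack([a,b]))
E
```

```text
[204. 179.]
[219. 181.]
```

View pics/j3.png

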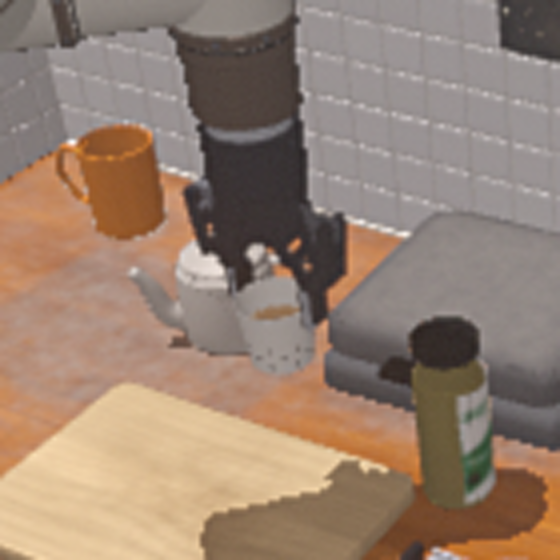

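View pics/j4.png

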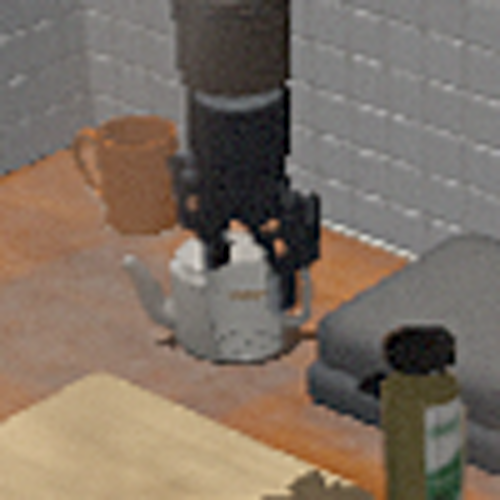

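View pics/j5.png

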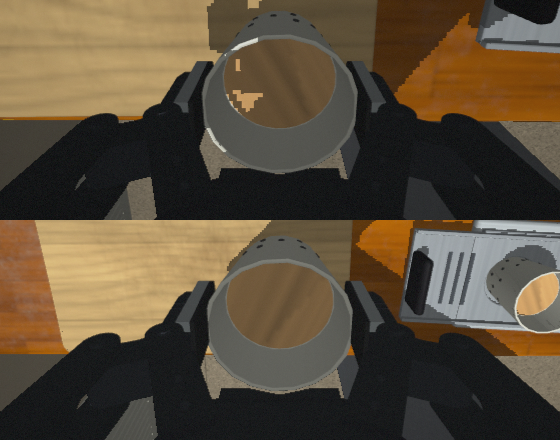

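```bash
python3 - <<'E'
from h import *
p=camera_params("wrist");K=np.array(p["mtx"]);T0=np.linalg.inv(np.array(p["tool_from_camera"]))
th=np.linspace(0,2*np.pi,181)
def bb(q,z,r,cal):
    Rm=R.from_rotvec([0,q[3],0]).as_matrix()@np.diag([1,-1,-1])
    P=(Rm@np.array([r*np.cos(th),r*np.sin(th),0*th+z])).T+q[:3]
    C=(T0[:3,:3]@P.T).T+T0[:3,3]
    C=(R.from_rotvec([cal[0],0,0]).as_matrix()@C.T).T+[0,cal[1],cal[2]]
    u=K@C.T;u=u[:2]/u[2];return np.array([u[0].min(),u[0].max(),u[1].min(),u[1].max()])
t=lambda b:np.array([190+b[0]/4,190+b[1]/4,220+b[2]/4,220+b[3]/4])
A=[t((50,668,60,610)),t((133,583,75,432))];B=[t((70,650,75,602)),t((143,575,92,435))]
def res(q,cal,M,rf,zf): return np.concatenate([bb(q,56,32,cal)-M[0],bb(q,zf,rf,cal)-M[1]])
for zf in (32,30,28):
  for zA in (26.7,):
    f=lambda v:np.concatenate([res([0,v[4],zA,0],v[:3],A,v[3],zf),[v[0]*30,v[1]*.1,v[2]*.1]])
    s=least_squares(f,[0,0,0,27,0]);cal=s.x[:3];rf=s.x[3]
    g=lambda q:res(q,cal,B,rf,zf); s2=least_squares(g,[0,0,30,0])
    print(zf,s.x.round(3),np.abs(s.fun).max().round(2),"B",s2.x.round(3),np.abs(s2.fun).max().round(2))
E
```

```text
32 [-0.035 -1.857  5.14  25.761  0.993] 5.83 B [-6.3360e+00  1.1330e+00  3.4147e+01 -3.4000e-02] 5.36
30 [-0.056 -4.29   6.881 26.089  0.995] 6.58 B [-6.487  1.137 34.429 -0.04 ] 5.93
28 [-0.077 -6.834  8.705 26.422  0.998] 7.21 B [-6.565  1.141 34.668 -0.045] 6.38
```

```bash
python3 - <<'E'
from h import *
p=camera_params("wrist");K=np.array(p["mtx"]);T0=np.linalg.inv(np.array(p["tool_from_camera"]))
th=np.linspace(0,2*np.pi,181)
def bb(q,z,r,cal):
    Rm=R.from_rotvec([0,q[3],0]).as_matrix()@np.diag([1,-1,-1])
    P=(Rm@np.array([r*np.cos(th),r*np.sin(th),0*th+z])).T+q[:3]
    C=(T0[:3,:3]@P.T).T+T0[:3,3]
    C=(R.from_rotvec([cal[0],0,0]).as_matrix()@C.T).T+[0,cal[1],cal[2]]
    u=K@C.T;u=u[:2]/u[2];return np.array([u[0].min(),u[0].max(),u[1].min(),u[1].max()])
t=lambda b:np.array([190+b[0]/4,190+b[1]/4,220+b[2]/4,220+b[3]/4])
A=[t((50,668,60,610)),t((133,583,75,432))];B=[t((70,650,75,602)),t((143,575,92,435))]
def res(q,cal,M,rf,zf): return np.concatenate([bb(q,56,32,cal)-M[0],(bb(q,zf,rf,cal)-M[1])[[0,1,3]]])
for zA in (24,26.7,29):
    f=lambda v:np.concatenate([res([v[5],v[4],v[6],0],v[:3],A,v[3],32),[v[0]*60,v[1]*.5,v[2]*.5,v[5]*.5,(v[3]-27)*2,(v[6]-zA)*.5]])
    s=least_squares(f,[0,0,0,27,0,0,27]);cal=s.x[:3];rf=s.x[3]
    g=lambda q:res(q,cal,B,rf,32); s2=least_squares(g,[0,0,30,0])
    print(s.x.round(3),s.fun.round(1),"B",s2.x.round(3),s2.fun.round(1))
E
```

```text
[-3.0000e-03  1.0900e-01  2.2790e+00  2.7025e+01  9.9200e-01 -7.5900e-01
  2.6152e+01] [-0.9  0.8  0.3 -0.4  0.1  0.   0.1 -0.2  0.1  1.1 -0.4  0.1  1.1] B [-7.4410e+00  1.1310e+00  3.3701e+01 -3.3000e-02] [-0.8  0.7  0.2 -0.6  0.9 -0.8  0.5]
[-6.0000e-03  3.2000e-01  1.1910e+00  2.7046e+01  9.9400e-01 -6.4600e-01
  2.7751e+01] [-0.7  0.6  0.3 -0.5  0.2 -0.   0.2 -0.4  0.2  0.6 -0.3  0.1  0.5] B [-7.0230e+00  1.1320e+00  3.5069e+01 -3.0000e-02] [-0.8  0.7  0.2 -0.6  0.9 -0.7  0.5]
[-9.0000e-03  4.9400e-01  2.6400e-01  2.7064e+01  9.9500e-01 -5.4800e-01
  2.9114e+01] [-0.6  0.4  0.2 -0.6  0.3 -0.1  0.3 -0.5  0.2  0.1 -0.3  0.1  0.1] B [-6.6670e+00  1.1330e+00  3.6232e+01 -2.7000e-02] [-0.8  0.7  0.2 -0.7  0.8 -0.7  0.5]
```

```bash
python3 - <<'E'
from h import *
go([442.5,44.2,200],-2)
E
```

```text
t 8.75 pos [507.9 290.7 199.3] hd 0.0 w 60.2 -> [-0.0654, 0.2465, -0.0015] yaw 2.0 rows>= 6 F [-0.2  0.4 -1.9]
```

Emit:
send_rows(
  translation=[
    [-0.012,0.045,0],
    [-0.024,0.09,0],
    [-0.036,0.135,0],
    [-0.048,0.18,0],
    [-0.06,0.225,0],
    [-0.0655,0.2465,0],
    [-0.0655,0.2465,0],
    [-0.0655,0.2465,0.04],
    [-0.0655,0.2465,0.08],
    [-0.0655,0.2465,0.085],
    [-0.0655,0.2465,0.085],
    [-0.0655,0.2465,0.085],
  ],
  yaw=[2,2,2,2,2,2,2,2,2,2,2,2],
  fingers=[255,255,255,255,255,255,255,255,255,255,255,255],
)

```text
clock: 9.95
position: [444.3, 45.1, 114.7]
ee_rot: [1.0, -0.017, 0.004, -0.001]
contact_force: [-0.3, 0.1, -2.3]
gripper_width: 60.2
```

```bash
python3 - <<'E'
from h import *
s,im=shot("side","k1"); shot("scene","k2"); shot("wrist","k5"); go([442.5,44.2,95],-2)
a=[]
for n,t in (("side","k1"),("scene","k2")):
    p=proj(cam(n),[436,43,90]).round().astype(int); print(p)
    im=cv2.imread(f"pics/{t}.png")[p[1]-35:p[1]+35,p[0]-35:p[0]+35]; a.append(cv2.resize(im,None,fx=5.6,fy=5.6,interpolation=cv2.INTER_CUBIC))
cv2.imwrite("pics/k3.png",np.hstack(a))
E
```

```text
t 10.1 pos [444.  45. 115.] hd -2.0 w 60.4 -> [-0.0016, 0.0009, 0.02] yaw 0.04 rows>= 1 F [ 0.8 -0.5 -1.4]
[261 243]
[258 238]
```

View pics/k3.png

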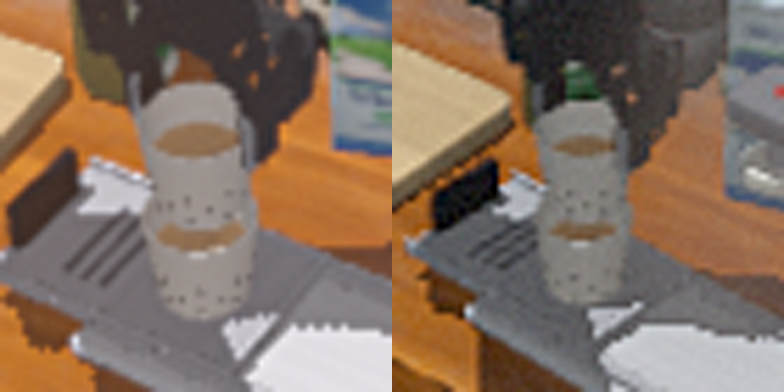

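View pics/k5.png

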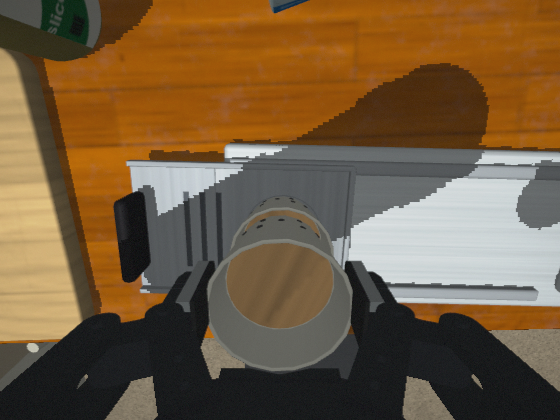

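The upper mould is centred over the lower one in both views, so I'm lowering it gently.

Emit:
send_rows(
  translation=[
    [-0.001,0.0005,0.005],
    [-0.001,0.0005,0.01],
    [-0.001,0.0005,0.014],
    [-0.001,0.0005,0.018],
    [-0.001,0.0005,0.021],
    [-0.001,0.0005,0.021],
  ],
  yaw=[0,0,0,0,0,0],
  fingers=[255,255,255,255,255,255],
)

```text
clock: 10.7
position: [442.8, 44.4, 93.4]
ee_rot: [1.0, -0.017, 0.003, -0.001]
contact_force: [-0.8, -0.6, -2.2]
gripper_width: 60.3
```

Emit:
send_rows(
  translation=[
    [0,0,0.002],
    [0,0,0.004],
    [0,0,0.006],
    [0,0,0.007],
    [0,0,0.007],
  ],
  yaw=[0,0,0,0,0],
  fingers=[255,255,255,255,255],
)

```text
clock: 11.2
position: [442.5, 44.3, 86.2]
ee_rot: [1.0, -0.017, 0.003, -0.001]
contact_force: [-1.3, 0.2, -1.7]
gripper_width: 60.6
```

Emit:
send_rows(
  translation=[
    [0,0,0.001],
    [0,0,0.002],
    [0,0,0.003],
    [0,0,0.003],
  ],
  yaw=[0,0,0,0],
  fingers=[255,255,255,255],
)

```text
clock: 11.6
position: [443.5, 44.5, 84.9]
ee_rot: [1.0, -0.017, 0.004, -0.001]
contact_force: [-3.2, -0.2, 10.4]
gripper_width: 60.1
```

Emit:
send_rows(
  translation=[
    [0,0,0],
    [0,0,0],
    [0,0,0],
    [0,0,0],
    [0,0,0],
    [0,0,-0.03],
    [0,0,-0.08],
    [-0.02,0,-0.13],
    [-0.05,0,-0.15],
    [-0.05,0,-0.15],
    [-0.05,0,-0.15],
  ],
  yaw=[0,0,0,0,0,0,0,0,0,0,0],
  fingers=[0,0,0,0,0,0,0,0,0,0,0],
)

```text
clock: 12.7
position: [392.1, 45.9, 235.0]
ee_rot: [1.0, -0.016, 0.005, -0.002]
contact_force: [0.1, 0.5, -0.3]
gripper_width: 85.1
```

```bash
python3 - <<'E'
from h import *
shot("wrist","l1"); shot("side","l2"); shot("scene","l3"); s=read_state(); print(s["clock"],s["position"])
a=[]
for n,t in (("side","l2"),("scene","l3")):
    p=proj(cam(n),[436,43,80]).round().astype(int)
    im=cv2.imread(f"pics/{t}.png")[p[1]-35:p[1]+35,p[0]-35:p[0]+35]; a.append(cv2.resize(im,None,fx=5.6,fy=5.6,interpolation=cv2.INTER_CUBIC))
cv2.imwrite("pics/l4.png",np.hstack(a)); 
E
```

```text
12.85 [392.28374753  45.60519993 233.36027137]
```

View pics/l1.png

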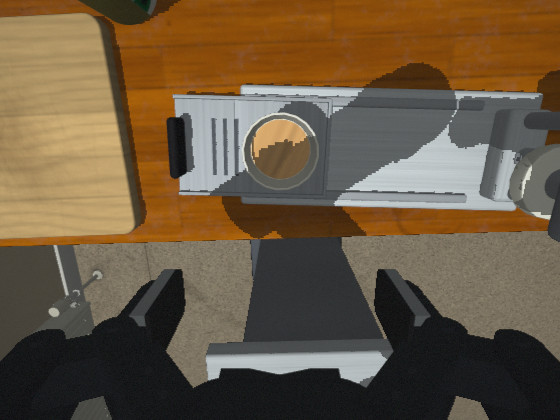

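View pics/l4.png

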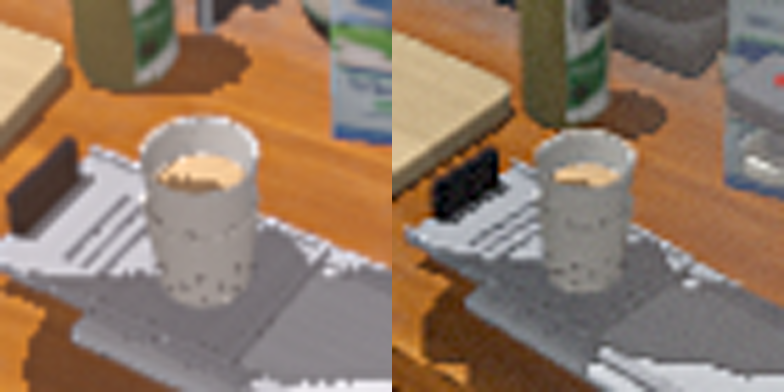

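```bash
python3 - <<'E'
from h import *
go([441,190,160],-3)
c=camtag("l1"); print(onz(c,(130,150),22),onz(c,(168+9,148),56))
E
```

```text
t 12.85 pos [392.3  45.6 233.4] hd -1.9 w 85.5 -> [0.0434, -0.1458, 0.0738] yaw 1.07 rows>= 4 F [ 0.1  0.1 -0.6]
[436.16630085 206.88224962  22.        ] [439.42016145 144.72885125  56.        ]
```

Emit:
send_rows(
  translation=[
    [0.012,-0.04,0.01],
    [0.024,-0.08,0.03],
    [0.036,-0.12,0.05],
    [0.0435,-0.146,0.074],
    [0.0435,-0.146,0.074],
    [0.0435,-0.146,0.12],
    [0.0435,-0.146,0.165],
    [0.0435,-0.146,0.197],
    [0.0435,-0.146,0.197],
    [0.0435,-0.146,0.197],
  ],
  yaw=[1,1,1,1,1,1,1,1,1,1],
  fingers=[255,255,255,255,255,255,255,255,255,255],
)

```text
clock: 13.85
position: [442.2, 190.0, 36.7]
ee_rot: [1.0, -0.025, 0.002, 0.0]
contact_force: [0.7, 0.4, 0.4]
gripper_width: 0.3
```

```bash
python3 - <<'E'
from h import *
go([433,40,36],-3); shot("side","m1"); crop("m1",180,150,140,120,5,"m2")
E
```

```text
t 13.85 pos [442.2 190.   36.7] hd -2.9 w 0.3 -> [-0.0015, 0.1502, 0.0007] yaw 0.08 rows>= 4 F [0.7 0.4 0.4]
```

View pics/m2.png

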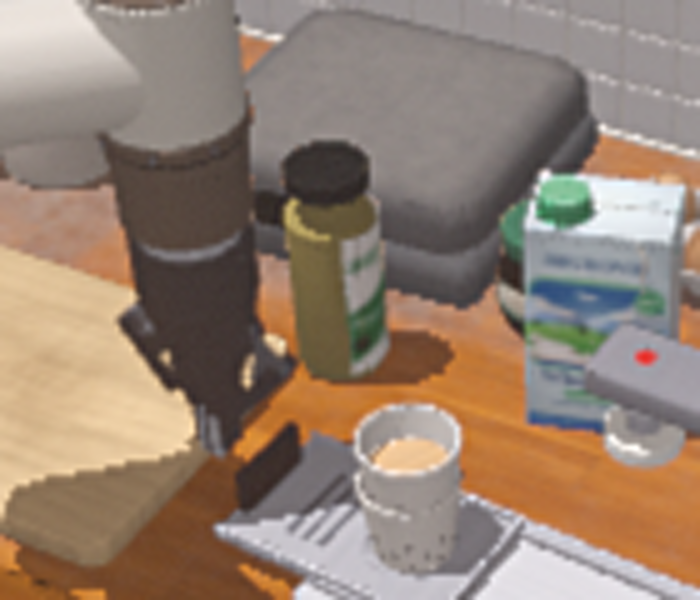

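Emit:
send_rows(
  translation=[
    [0,0.01,0],
    [0,0.016,0],
    [0,0.02,0],
    [0,0.026,0],
    [0,0.033,0],
    [0,0.041,0],
    [0,0.05,0],
    [0,0.059,0],
    [0,0.068,0],
    [0,0.077,0],
    [0,0.086,0],
    [0,0.094,0],
  ],
  yaw=[0,0,0,0,0,0,0,0,0,0,0,0],
  fingers=[255,255,255,255,255,255,255,255,255,255,255,255],
)

```text
clock: 15.1
position: [438.0, 95.9, 37.6]
ee_rot: [1.0, -0.026, 0.003, -0.001]
contact_force: [0.4, 2.2, 1.0]
gripper_width: 0.2
```

Emit:
send_rows(
  translation=[
    [0,0.007,0],
    [0,0.015,0],
    [0,0.023,0],
    [0,0.03,0],
    [0,0.037,0],
    [0,0.044,0],
    [0,0.05,0],
    [0,0.056,0],
    [0,0.062,0],
    [0,0.067,0],
    [0,0.07,0],
  ],
  yaw=[0,0,0,0,0,0,0,0,0,0,0],
  fingers=[255,255,255,255,255,255,255,255,255,255,255],
)

```text
clock: 16.2
position: [433.9, 25.4, 37.2]
ee_rot: [1.0, -0.026, 0.003, -0.001]
contact_force: [-1.0, 1.9, -0.2]
gripper_width: 0.4
```

Emit:
send_rows(
  translation=[
    [0,0.005,0],
    [0,0.01,0],
    [0,0.014,0],
    [0,0.017,0],
    [0,0.019,0],
    [0,0.021,0],
  ],
  yaw=[0,0,0,0,0,0],
  fingers=[255,255,255,255,255,255],
)

```text
clock: 16.8
position: [433.4, 8.6, 37.3]
ee_rot: [1.0, -0.027, 0.005, -0.004]
contact_force: [-14.3, 40.7, 5.4]
gripper_width: -0.2
```

Emit:
send_rows(
  translation=[
    [0,-0.01,0],
    [0,-0.03,0],
    [0,-0.04,0],
    [0,-0.04,-0.05],
    [0,-0.04,-0.1],
    [0,-0.04,-0.15],
    [0,-0.04,-0.2],
    [0,-0.04,-0.24],
    [0,-0.04,-0.24],
  ],
  yaw=[0,0,0,0,0,0,0,0,0],
  fingers=[255,255,255,255,255,255,255,255,255],
)

```text
clock: 17.7
position: [436.2, 46.9, 283.8]
ee_rot: [1.0, -0.027, 0.011, -0.006]
contact_force: [0.4, -0.1, 0.2]
gripper_width: 0.3
```

```bash
python3 - <<'E'
from h import *
go([432,-395,250],30)
shot("side","n1"); shot("scene","n3"); crop("n1",220,170,150,130,5,"n2"); crop("n3",200,180,200,160,4,"n4")
E
```

```text
t 17.7 pos [436.2  46.9 283.8] hd -3.1 w 0.3 -> [0.0191, 0.4419, 0.0284] yaw -33.11 rows>= 9 F [ 0.4 -0.1  0.2]
```

View pics/n2.png

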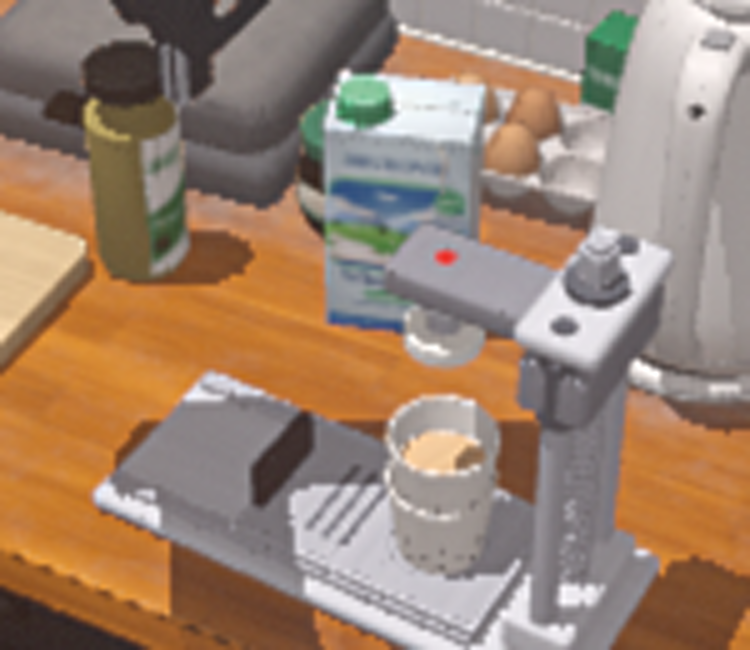

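View pics/n4.png

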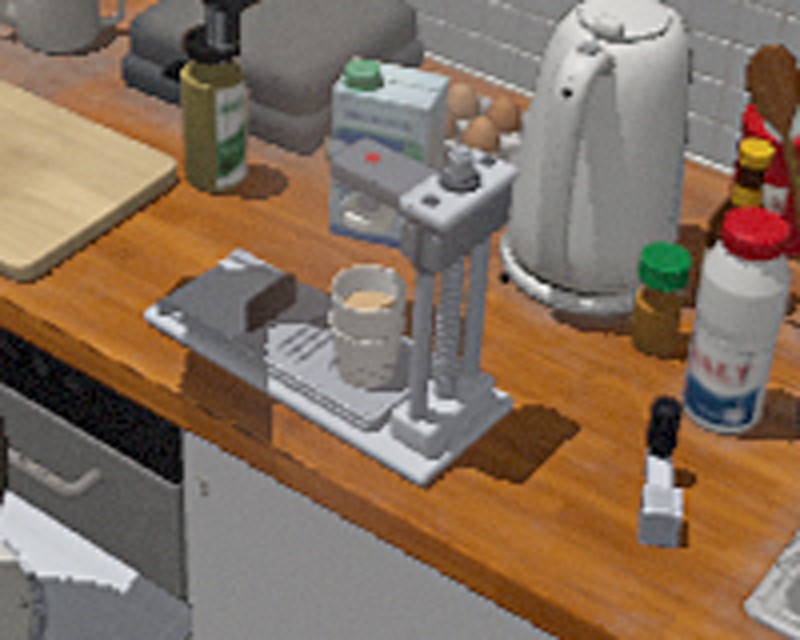

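```bash
python3 - <<'E'
from h import *
go([404,-202,400],-3)
E
```

```text
t 17.8 pos [433.2  46.3 278. ] hd -3.2 w -0.2 -> [-0.0141, 0.2483, -0.1246] yaw -0.17 rows>= 6 F [-0.9  0.4 -0.2]
```

Emit:
send_rows(
  translation=[
    [0,0,-0.045],
    [0,0.02,-0.085],
    [-0.005,0.06,-0.115],
    [-0.014,0.1,-0.124],
    [-0.014,0.15,-0.124],
    [-0.014,0.2,-0.124],
    [-0.014,0.248,-0.124],
    [-0.014,0.248,-0.124],
    [-0.014,0.248,-0.124],
    [-0.014,0.248,-0.124],
  ],
  yaw=[0,0,0,0,0,0,0,0,0,0],
  fingers=[0,0,0,0,0,0,0,0,0,0],
)

```text
clock: 18.8
position: [404.0, -201.1, 398.1]
ee_rot: [1.0, -0.027, 0.004, -0.005]
contact_force: [-0.2, -0.2, 0.3]
gripper_width: 85.3
```

```bash
python3 - <<'E'
from h import *
s,im=shot("wrist","o1"); print(s["clock"],s["position"],s["ee_rot"])
c=camtag("o1"); p=proj(c,[414,-202,288]).round().astype(int); print(p)
E
```

```text
18.8 [ 404.01505861 -201.12820164  398.11290734] [ 0.99960477 -0.02737087  0.00383774 -0.00513818]
[280 199]
```

View pics/o1.png

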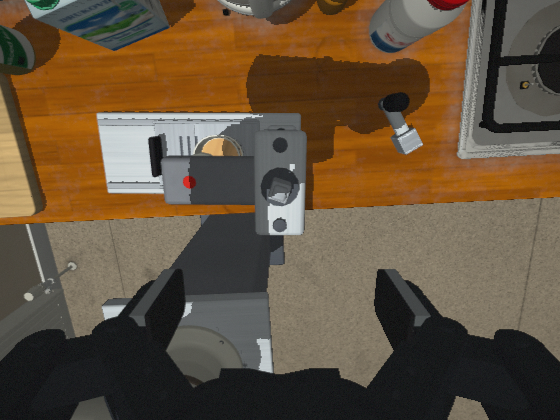

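```bash
python3 - <<'E'
from h import *
crop("o1",245,120,70,120,6,"o2"); crop("o1",370,80,70,80,7,"o3")
E
```

```text
(no output)
```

View pics/o2.png

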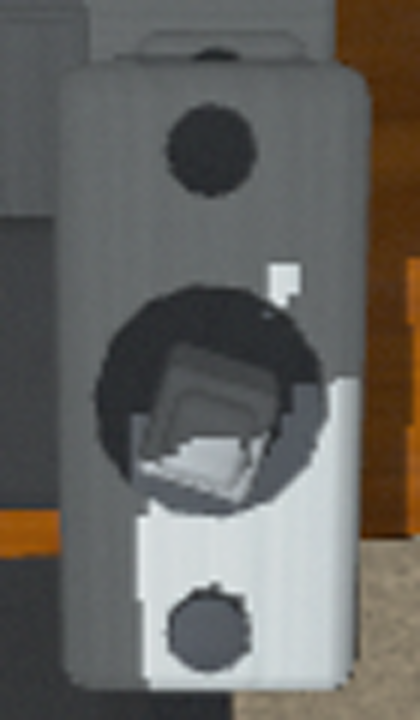

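View pics/o3.png

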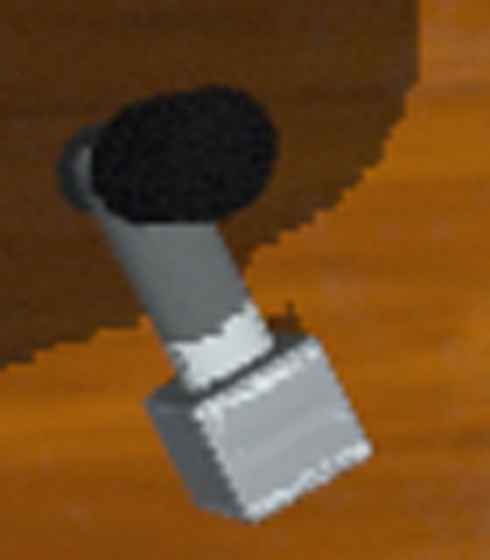

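```bash
python3 - <<'E'
from h import *
c=camtag("o1"); f=lambda u,v,z:onz(c,(245+u/6,120+v/6),z)
print("collar",f(212,401,264))
sq=[f(180,343,282),f(280,375,282),f(245,500,282),f(140,460,282)]
print("shaft c",np.mean(sq,0))
for i in range(4):
    d=sq[(i+1)%4]-sq[i]; print(np.linalg.norm(d[:2]).round(1),np.degrees(np.arctan2(d[1],d[0])).round(1))
g=lambda u,v,z:onz(c,(370+u/7,80+v/7),z)
h=[g(204,402,36),g(318,342,36),g(368,450,36),g(250,520,36)]
print("hub",np.mean(h,0))
for i in range(4):
    d=h[(i+1)%4]-h[i]; print(np.linalg.norm(d[:2]).round(1),np.degrees(np.arctan2(d[1],d[0])).round(1))
print("knob",g(212,150,78))
col=[f(60,75,258),f(65,690,258)];d=col[0]-col[1];print("column dir",np.degrees(np.arctan2(d[1],d[0])))
E
```

```text
collar [ 418.52592944 -202.32511907  264.        ]
shaft c [ 419.66735924 -202.39450283  282.        ]
14.2 -110.9
18.2 162.1
15.5 65.6
17.2 -21.9
hub [ 430.83733123 -400.0427621    36.        ]
26.3 -64.5
26.5 -152.3
28.3 119.2
28.3 23.6
knob [ 488.34836431 -366.88910271   78.        ]
column dir -3.7864154410184843
```

```bash
python3 - <<'E'
from h import *
go([424,-404,190],28)
E
```

```text
t 18.85 pos [ 404.2 -200.7  398.6] hd -3.1 w 85.7 -> [0.0289, 0.2041, 0.2067] yaw -31.08 rows>= 6 F [ 0.2  0.2 -0.1]
```

Emit:
send_rows(
  translation=[
    [0.005,0.045,0],
    [0.01,0.09,0.005],
    [0.02,0.13,0.03],
    [0.029,0.17,0.06],
    [0.029,0.204,0.1],
    [0.029,0.204,0.15],
    [0.029,0.204,0.195],
    [0.029,0.204,0.207],
    [0.029,0.204,0.207],
    [0.029,0.204,0.207],
  ],
  yaw=[-8,-16,-24,-31,-31,-31,-31,-31,-31,-31],
  fingers=[0,0,0,0,0,0,0,0,0,0],
)

```text
clock: 19.85
position: [425.5, -403.4, 190.7]
ee_rot: [0.97, 0.243, 0.006, -0.003]
contact_force: [0.6, -0.0, 0.8]
gripper_width: 85.2
```

```bash
python3 - <<'E'
from h import *
s,im=shot("wrist","q1"); print(s["clock"],s["position"],s["ee_rot"],yawto(0,s),s["joints"])
E
```

```text
19.85 [ 425.52575423 -403.36700581  190.71945575] [ 0.97008724  0.24266905  0.00580783 -0.00295697] 28.087794132917786 [-0.4890794   0.35036647 -0.14589496 -0.01387759 -1.06991443  2.55675472]
```

View pics/q1.png

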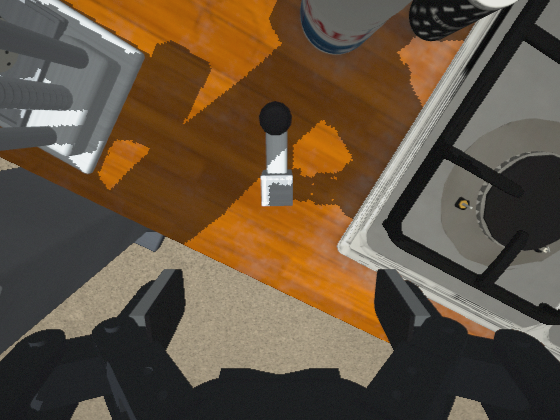

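```bash
python3 - <<'E'
from h import *
crop("q1",235,90,80,130,5.5,"q2")
E
```

```text
(no output)
```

View pics/q2.png

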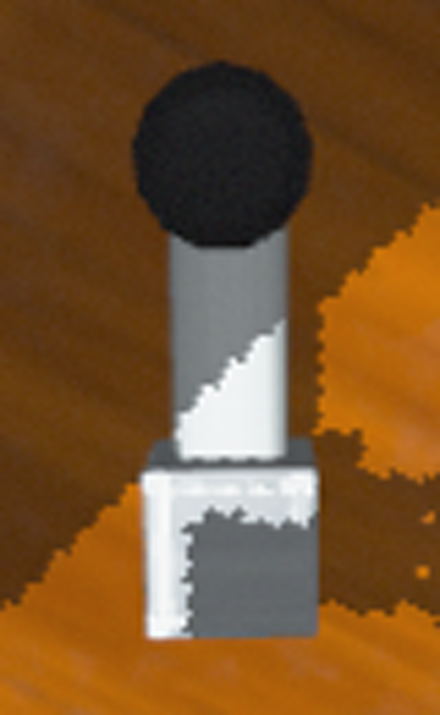

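```bash
python3 - <<'E'
from h import *
c=camtag("q1"); f=lambda u,v,z:onz(c,(235+u/5.5,90+v/5.5),z)
H=f(231,553,36);k=f(222,155,78);d=k-H;print(H,k,np.linalg.norm(d[:2]),np.degrees(np.arctan2(d[1],d[0])))
a=f(148,638,36);b=f(143,468,36);d=b-a;print(np.degrees(np.arctan2(d[1],d[0])),np.linalg.norm(d))
a=f(175,440,27);b=f(170,250,27);d=b-a;print(np.degrees(np.arctan2(d[1],d[0])))
a=f(288,440,27);b=f(288,250,27);d=b-a;print(np.degrees(np.arctan2(d[1],d[0])))
go([H[0],H[1],12],28.5)
E
```

```text
[ 430.9233438  -398.76702327   36.        ] [ 488.27797674 -367.21743723   78.        ] 65.45937900481331 28.814274065975663
28.94682243733102 29.743222050989054
29.06281946258628
28.567958524140202
t 19.9 pos [ 425.8 -403.7  191.6] hd 28.1 w 85.4 -> [0.0044, -0.0017, 0.1797] yaw -0.44 rows>= 4 F [-0.  -1.4  0. ]
```

Emit:
send_rows(
  translation=[
    [0.0045,-0.0015,0.045],
    [0.0045,-0.0015,0.09],
    [0.0045,-0.0015,0.13],
    [0.0045,-0.0015,0.16],
    [0.0045,-0.0015,0.175],
    [0.0045,-0.0015,0.1825],
    [0.0045,-0.0015,0.1825],
    [0.0045,-0.0015,0.1825],
    [0.0045,-0.0015,0.1825],
  ],
  yaw=[-0.6,-0.6,-0.6,-0.6,-0.6,-0.6,-0.6,-0.6,-0.6],
  fingers=[0,0,0,0,0,0,0,0,0],
)

```text
clock: 20.8
position: [432.4, -399.5, 11.0]
ee_rot: [0.969, 0.248, 0.008, -0.001]
contact_force: [-0.5, -0.7, 0.3]
gripper_width: 85.5
```

```bash
python3 - <<'E'
from h import *
s,im=shot("wrist","r1"); go([430.9,-398.8,9],28.8); print(s["ee_rot"])
E
```

```text
t 20.85 pos [ 432.1 -399.4   10.8] hd 28.7 w 85.1 -> [-0.0008, -0.0011, 0.0017] yaw -0.12 rows>= 1 F [-0.2 -0.4  0.5]
[ 0.96879462  0.24773883  0.00783437 -0.00103619]
```

View pics/r1.png

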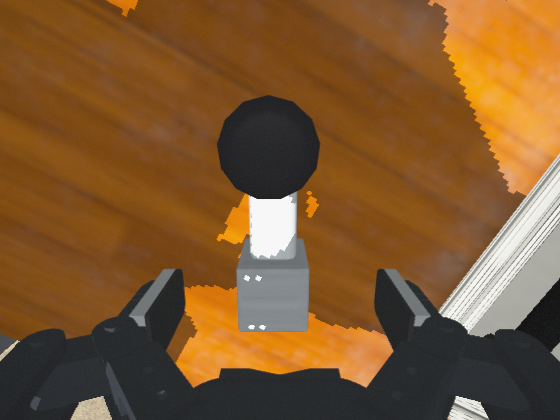

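```bash
python3 - <<'E'
from h import *
c=camtag("r1"); print(onz(c,(273.5,299.5),36)); s=read_state(); print(totool(onz(c,(273.5,299.5),36)-np.array(s["position"]),s))
E
```

```text
[ 431.31239567 -398.38936179   36.        ]
[  0.17479808  -1.20870021 -25.25189669]
```

Centred in x; I'll shift about 1.5 mm in tool y, then grip and lift.

Emit:
send_rows(
  translation=[
    [0,-0.0015,0.001],
    [0,-0.0015,0.001],
    [0,-0.0015,0.001],
    [0,-0.0015,0.001],
    [0,-0.0015,0.001],
    [0,-0.0015,0.001],
    [0,-0.0015,0.001],
    [0,-0.0015,0.001],
    [0,-0.0015,0.001],
  ],
  yaw=[0,0,0,0,0,0,0,0,0],
  fingers=[0,0,255,255,255,255,255,255,255],
)

```text
clock: 21.75
position: [431.6, -398.2, 9.9]
ee_rot: [0.969, 0.248, 0.008, -0.001]
contact_force: [1.2, -0.0, 0.9]
gripper_width: 28.4
```

Emit:
send_rows(
  translation=[
    [0,0,-0.03],
    [0,0,-0.07],
    [0,0,-0.12],
    [0,0,-0.17],
    [0,0,-0.22],
    [0,0,-0.27],
    [0,0,-0.31],
    [0,0,-0.33],
    [0,0,-0.33],
    [0,0,-0.33],
  ],
  yaw=[0,0,0,0,0,0,0,0,0,0],
  fingers=[255,255,255,255,255,255,255,255,255,255],
)

```text
clock: 22.75
position: [426.3, -399.3, 337.9]
ee_rot: [0.969, 0.248, 0.007, -0.003]
contact_force: [-0.2, -0.5, -2.6]
gripper_width: 28.5
```

```bash
python3 - <<'E'
from h import *
s,im=shot("wrist","s1"); go([419.2,-202.3,340],-21); print(s["ee_rot"],s["joints"])
E
```

```text
t 22.8 pos [ 426.  -399.2  337. ] hd 28.7 w 28.5 -> [0.0885, -0.1761, -0.0012] yaw 49.67 rows>= 6 F [ 0.1  0.  -1.5]
[ 0.968836    0.24758367  0.00724862 -0.00256606] [-0.48286981  0.25955704  0.09563904 -0.01371525 -1.39955445  2.55633992]
```

View pics/s1.png

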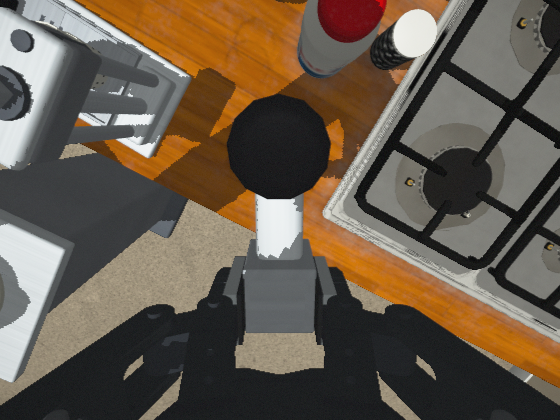

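```bash
python3 - <<'E'
from h import *
go([344,-237,345],-21)
E
```

```text
t 22.8 pos [ 426.  -399.2  337. ] hd 28.7 w 28.5 -> [0.006, -0.1817, -0.0074] yaw 49.67 rows>= 6 F [ 0.1  0.  -1.5]
```

Emit:
send_rows(
  translation=[
    [0,-0.03,-0.007],
    [0,-0.06,-0.007],
    [0,-0.09,-0.007],
    [0,-0.13,-0.007],
    [0,-0.17,-0.007],
    [0.006,-0.182,-0.007],
    [0.006,-0.182,-0.007],
    [0.006,-0.182,-0.007],
    [0.006,-0.182,-0.007],
  ],
  yaw=[8,16,24,32,40,48,49.7,49.7,49.7],
  fingers=[255,255,255,255,255,255,255,255,255],
)

```text
clock: 23.7
position: [344.0, -237.1, 343.5]
ee_rot: [0.983, -0.182, 0.003, -0.006]
contact_force: [-0.3, -0.6, -2.3]
gripper_width: 28.6
```

```bash
python3 - <<'E'
from h import *
s,im=shot("wrist","t1"); go([419.2,-202.3,340],-21); print(s["ee_rot"],s["joints"])
c=camtag("t1"); p=proj(c,[419,-202,282]).round().astype(int);print(p)
crop("t1",max(p[0]-50,0),max(p[1]-50,0),100,100,6,"t2"); print(max(p[0]-50,0),max(p[1]-50,0))
E
```

```text
t 23.75 pos [ 344.  -237.3  343.7] hd -21.0 w 28.8 -> [0.0576, -0.0595, 0.0047] yaw -0.01 rows>= 2 F [ 0.2 -0.5 -1.2]
[ 0.98327768 -0.18199332  0.00329744 -0.00570638] [-0.22002814 -0.04926809 -0.24430126 -0.01188879 -1.36960861  1.42712988]
[184 143]
134 93
```

View pics/t2.png

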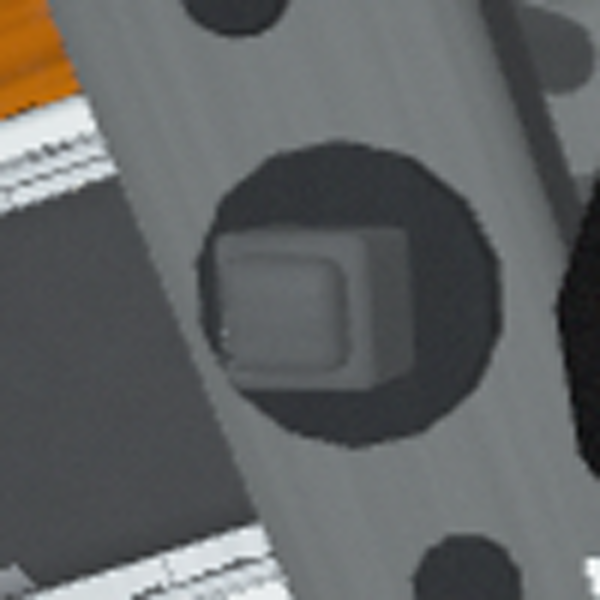

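```bash
python3 - <<'E'
from h import *
c=camtag("t1"); f=lambda u,v,z:onz(c,(134+u/6,93+v/6),z)
a=f(350,294.5,264);b=f(293.5,310,282);t=f(282,314,288)
print(a,b,t, f(198,294,264)-f(502,294,264), f(215,310,282)-f(372,310,282))
for p,q in (((215,235),(365,231)),((235,388),(372,389)),((365,232),(374,388))):
    d=f(*q,282)-f(*p,282);print(np.degrees(np.arctan2(d[1],d[0])))
c1=np.mean([a[:2],b[:2]],0);print(c1); go([c1[0],c1[1],320],-21)
E
```

```text
[ 418.24217146 -202.00752795  264.        ] [ 418.4368128  -200.92084436  282.        ] [ 418.31662983 -201.53905339  288.        ] [12.25266359 32.19180143  0.        ] [ 5.83570583 15.3365021   0.        ]
-109.38124452419781
-111.22096239561384
158.2584160539679
[ 418.33949213 -201.46418616]
t 23.75 pos [ 344.  -237.3  343.7] hd -21.0 w 28.8 -> [0.0564, -0.0597, 0.0247] yaw -0.01 rows>= 2 F [ 0.2 -0.5 -1.2]
```

Emit:
send_rows(
  translation=[
    [0.03,-0.03,0],
    [0.0563,-0.0593,0],
    [0.0563,-0.0593,0.01],
    [0.0563,-0.0593,0.03],
    [0.0563,-0.0593,0.04],
    [0.0563,-0.0593,0.042],
    [0.0563,-0.0593,0.042],
  ],
  yaw=[0,0,0,0,0,0,0],
  fingers=[255,255,255,255,255,255,255],
)

```text
clock: 24.45
position: [418.1, -202.2, 302.6]
ee_rot: [0.983, -0.182, 0.003, -0.005]
contact_force: [0.2, -0.5, -1.4]
gripper_width: 28.8
```

```bash
python3 - <<'E'
from h import *
go([418.3,-201.8,275],-21)
E
```

```text
t 24.45 pos [ 418.1 -202.2  302.6] hd -21.0 w 28.8 -> [-0.0, -0.0001, 0.0276] yaw -0.03 rows>= 1 F [ 0.2 -0.5 -1.4]
```

Emit:
send_rows(
  translation=[
    [0,0,0.004],
    [0,0,0.007],
    [0,0,0.01],
    [0,0,0.012],
    [0,0,0.014],
    [0,0,0.014],
  ],
  yaw=[0,0,0,0,0,0],
  fingers=[255,255,255,255,255,255],
)

```text
clock: 25.05
position: [418.1, -202.0, 288.4]
ee_rot: [0.983, -0.182, 0.003, -0.005]
contact_force: [-0.0, -0.4, -1.8]
gripper_width: 28.6
```

Emit:
send_rows(
  translation=[
    [0,0,0.003],
    [0,0,0.006],
    [0,0,0.009],
    [0,0,0.011],
    [0,0,0.013],
    [0,0,0.0145],
    [0,0,0.0145],
  ],
  yaw=[0,0,0,0,0,0,0],
  fingers=[255,255,255,255,255,255,255],
)

```text
clock: 25.75
position: [418.2, -201.9, 274.1]
ee_rot: [0.983, -0.182, 0.003, -0.005]
contact_force: [-0.8, -0.2, 0.1]
gripper_width: 28.1
```

Emit:
send_rows(
  translation=[
    [0,0,0],
    [0,0,0],
    [0,0,0],
    [0,0,0],
    [0,0,0],
    [0,0,-0.03],
    [0,0,-0.07],
    [0,0,-0.11],
    [0,0,-0.12],
    [0,0,-0.12],
  ],
  yaw=[0,0,0,0,0,0,0,0,0,0],
  fingers=[0,0,0,0,0,0,0,0,0,0],
)

```text
clock: 26.75
position: [417.9, -203.1, 395.8]
ee_rot: [0.983, -0.182, 0.005, -0.006]
contact_force: [0.5, -0.2, -1.1]
gripper_width: 85.2
```

```bash
python3 - <<'E'
from h import *
s,im=shot("wrist","u1"); go([479,-225.2,303],-21)
shot("side","u2"); crop("u2",220,170,150,130,5,"u3")
E
```

```text
t 26.8 pos [ 417.2 -202.8  393.8] hd -21.0 w 85.2 -> [0.0654, -0.0001, 0.091] yaw -0.03 rows>= 3 F [ 0.6 -0.  -0.7]
```

View pics/u1.png

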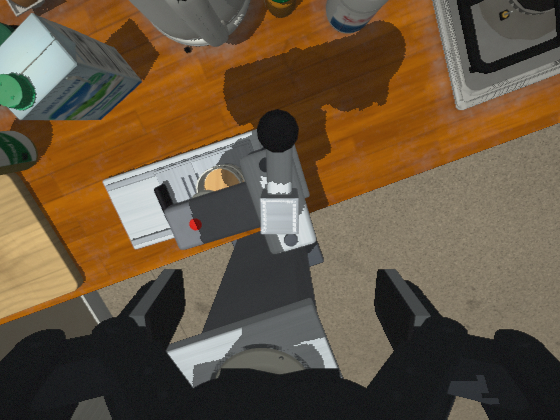

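View pics/u3.png

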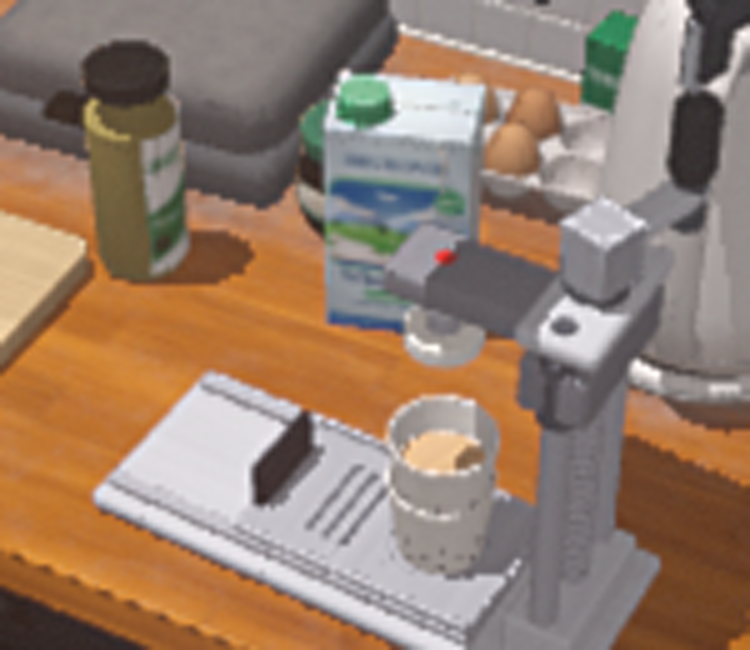

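```bash
python3 - <<'E'
from h import *
c=camtag("u1"); print(onz(c,(278,131),342),onz(c,(279.5,216),300))
E
```

```text
[ 479.32883182 -225.76270207  342.        ] [ 417.9454757  -202.73245233  300.        ]
```

Crank is seated as predicted: the knob measures (479.3, -225.8) against (479, -225.2) predicted. Now to grip the knob.

Emit:
send_rows(
  translation=[
    [0.04,0,0],
    [0.0655,0,0],
    [0.0655,0,0.02],
    [0.0655,0,0.06],
    [0.0655,0,0.091],
    [0.0655,0,0.091],
    [0.0655,0,0.091],
    [0.0655,0,0.091],
    [0.0655,0,0.091],
    [0.0655,0,0.091],
    [0.0655,0,0.091],
    [0.0655,0,0.091],
  ],
  yaw=[0,0,0,0,0,0,0,0,0,0,0,0],
  fingers=[0,0,0,0,0,0,255,255,255,255,255,255],
)

```text
clock: 28.05
position: [479.0, -225.5, 303.0]
ee_rot: [0.983, -0.182, 0.003, -0.006]
contact_force: [0.7, -0.7, 3.2]
gripper_width: 24.3
```

```bash
cat >> h.py <<'E'
def arc(C,deg,n,step,r=65):
    """rows (tool axes, m) to wind knob clockwise from current angle"""
    s=read_state(); p=np.array(s["position"]); a0=np.degrees(np.arctan2(p[1]-C[1],p[0]-C[0]))
    print("t",s["clock"],"pos",p.round(1),"ang",round(a0,1),"r",round(float(np.hypot(*(p[:2]-C))),1),"F",np.round(s["contact_force"],1),"hd",round(yawto(0,s),1))
    out=[]
    for i in range(1,n+1):
        a=np.radians(a0-min(step*i,deg)); q=np.array([C[0]+r*np.cos(a),C[1]+r*np.sin(a),303]); out.append((totool(q-p,s)/1000).round(4).tolist())
    print(out)
E
python3 - <<'E'
from h import *
arc((418.3,-201.9),180,12,15)
E
```

```text
t 28.05 pos [ 479.  -225.5  303. ] ang -21.2 r 65.1 F [ 0.7 -0.7  3.2] hd -21.0
[[-0.0024, 0.0168, -0.0003], [-0.0089, 0.0325, -0.0005], [-0.0193, 0.0459, -0.0007], [-0.0328, 0.0562, -0.0009], [-0.0485, 0.0626, -0.001], [-0.0653, 0.0647, -0.0011], [-0.0821, 0.0625, -0.0011], [-0.0978, 0.0559, -0.0011], [-0.1112, 0.0455, -0.001], [-0.1215, 0.032, -0.0009], [-0.1279, 0.0163, -0.0008], [-0.1301, -0.0005, -0.0006]]
```

Emit:
send_rows(
  translation=[
    [-0.0024,0.0168,0],
    [-0.009,0.0325,0],
    [-0.0193,0.046,0],
    [-0.0328,0.0562,0],
    [-0.0485,0.0626,0],
    [-0.0653,0.0647,0],
    [-0.082,0.0625,0],
    [-0.0978,0.056,0],
    [-0.1112,0.0455,0],
    [-0.1215,0.032,0],
    [-0.128,0.0163,0],
    [-0.13,0,0],
  ],
  yaw=[0,0,0,0,0,0,0,0,0,0,0,0],
  fingers=[255,255,255,255,255,255,255,255,255,255,255,255],
)

```text
clock: 29.25
position: [356.3, -179.7, 303.1]
ee_rot: [0.983, -0.183, 0.004, -0.004]
contact_force: [0.7, -2.3, 1.9]
gripper_width: 24.3
```

```bash
python3 - <<'E'
from h import *
arc((418.3,-201.9),240,12,20)
s=read_state(); print(s["wrist_torque"],s["gripper_width"])
shot("wrist","v1")
shot("side","v2"); crop("v2",220,170,150,130,5,"v3")
E
```

```text
t 29.25 pos [ 356.3 -179.7  303.1] ang 160.3 r 65.8 F [ 0.7 -2.3  1.9] hd -21.1
[[0.0042, -0.0223, 0.0004], [0.015, -0.0422, 0.0007], [0.032, -0.0571, 0.0009], [0.053, -0.0653, 0.0011], [0.0755, -0.0659, 0.0013], [0.0969, -0.0587, 0.0013], [0.1146, -0.0446, 0.0013], [0.1263, -0.0253, 0.0012], [0.1308, -0.0032, 0.001], [0.1274, 0.0191, 0.0007], [0.1166, 0.039, 0.0005], [0.0997, 0.0539, 0.0002]]
[-0.86937684 -0.16063802 -0.03605132] 24.329045074963062
```

View pics/v3.png

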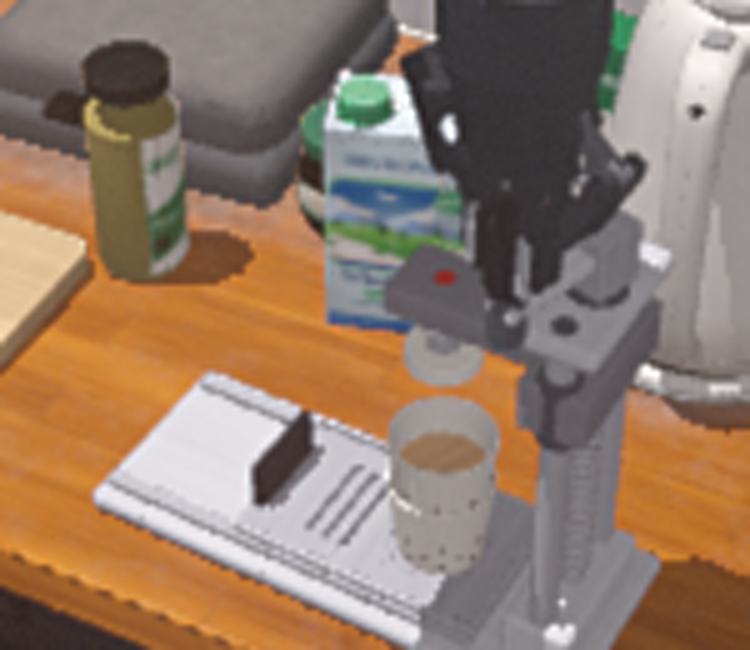

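View pics/v1.png

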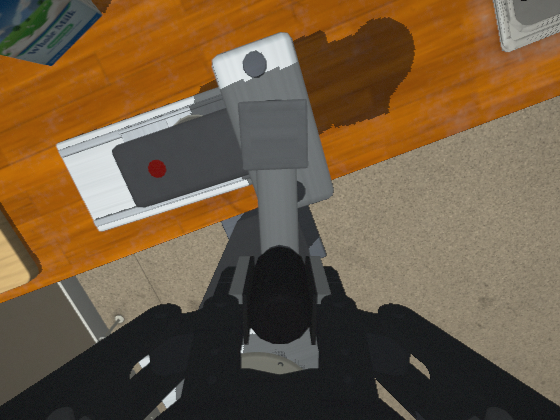

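Emit:
send_rows(
  translation=[
    [0.0042,-0.0223,0],
    [0.015,-0.0422,0],
    [0.032,-0.057,0],
    [0.053,-0.0653,0],
    [0.0755,-0.066,0],
    [0.097,-0.0587,0],
    [0.1146,-0.0446,0],
    [0.1263,-0.0253,0],
    [0.1308,-0.0032,0],
    [0.1274,0.019,0],
    [0.1166,0.039,0],
    [0.0997,0.054,0],
  ],
  yaw=[0,0,0,0,0,0,0,0,0,0,0,0],
  fingers=[255,255,255,255,255,255,255,255,255,255,255,255],
)

```text
clock: 30.55
position: [429.9, -265.4, 302.5]
ee_rot: [0.983, -0.182, 0.003, -0.006]
contact_force: [-0.0, 9.9, 4.9]
gripper_width: 24.3
```

```bash
python3 - <<'E'
from h import *
arc((418.3,-201.9),240,12,20)
E
```

```text
t 30.55 pos [ 429.9 -265.4  302.5] ang -79.6 r 64.6 F [-0.   9.9  4.9] hd -21.0
[[-0.0208, 0.0086, -0.0007], [-0.0434, 0.0091, -0.0008], [-0.0648, 0.0019, -0.0008], [-0.0824, -0.0122, -0.0007], [-0.0942, -0.0315, -0.0005], [-0.0986, -0.0536, -0.0002], [-0.0952, -0.0759, 0.0001], [-0.0844, -0.0957, 0.0004], [-0.0675, -0.1106, 0.0007], [-0.0465, -0.1189, 0.0009], [-0.0239, -0.1194, 0.001], [-0.0025, -0.1122, 0.001]]
```

Emit:
send_rows(
  translation=[
    [-0.021,0.0086,0],
    [-0.0434,0.009,0],
    [-0.0648,0.002,0],
    [-0.0824,-0.0122,0],
    [-0.0942,-0.0315,0],
    [-0.0986,-0.0536,0],
    [-0.0952,-0.076,0],
    [-0.0844,-0.0957,0],
    [-0.0675,-0.1106,0],
    [-0.0465,-0.119,0],
    [-0.024,-0.1194,0],
    [-0.0025,-0.1122,0],
  ],
  yaw=[0,0,0,0,0,0,0,0,0,0,0,0],
  fingers=[255,255,255,255,255,255,255,255,255,255,255,255],
)

```text
clock: 31.75
position: [468.6, -159.7, 303.8]
ee_rot: [0.983, -0.182, 0.004, -0.007]
contact_force: [-2.2, 1.1, 1.2]
gripper_width: 24.0
```

```bash
python3 - <<'E'
from h import *
arc((418.3,-201.9),240,12,20)
E
```

```text
t 31.75 pos [ 468.6 -159.7  303.8] ang 40.0 r 65.7 F [-2.2  1.1  1.2] hd -20.9
[[0.0172, 0.0148, 0.0007], [0.0288, 0.0342, 0.0004], [0.033, 0.0564, 0.0001], [0.0295, 0.0787, -0.0003], [0.0185, 0.0984, -0.0006], [0.0014, 0.1132, -0.0009], [-0.0196, 0.1212, -0.0011], [-0.0422, 0.1216, -0.0012], [-0.0635, 0.1142, -0.0012], [-0.0811, 0.1, -0.0011], [-0.0927, 0.0806, -0.0008], [-0.0969, 0.0584, -0.0005]]
```

Emit:
send_rows(
  translation=[
    [0.0172,0.0148,0],
    [0.0288,0.0342,0],
    [0.033,0.0564,0],
    [0.0295,0.0787,0],
    [0.0185,0.0984,0],
    [0.0014,0.1132,0],
    [-0.0196,0.1212,0],
    [-0.0422,0.1216,0],
    [-0.0635,0.1142,0],
    [-0.081,0.1,0],
    [-0.0927,0.0806,0],
    [-0.097,0.0584,0],
  ],
  yaw=[0,0,0,0,0,0,0,0,0,0,0,0],
  fingers=[255,255,255,255,255,255,255,255,255,255,255,255],
)

```text
clock: 32.95
position: [355.9, -180.6, 303.2]
ee_rot: [0.983, -0.183, 0.004, -0.006]
contact_force: [1.7, -3.1, -0.0]
gripper_width: 24.4
```

```bash
python3 - <<'E'
from h import *
arc((418.3,-201.9),180,12,15)
shot("side","w2"); crop("w2",220,170,150,130,5,"w3")
shot("wrist","w1")
E
```

```text
t 32.95 pos [ 355.9 -180.6  303.2] ang 161.2 r 66.0 F [ 1.7 -3.1 -0. ] hd -21.0
[[0.0025, -0.0169, 0.0004], [0.0084, -0.0328, 0.0007], [0.0182, -0.0467, 0.0009], [0.0313, -0.0575, 0.0011], [0.0467, -0.0646, 0.0013], [0.0634, -0.0675, 0.0015], [0.0803, -0.0659, 0.0016], [0.0962, -0.06, 0.0016], [0.1101, -0.0502, 0.0016], [0.1209, -0.0371, 0.0014], [0.128, -0.0217, 0.0013], [0.1309, -0.005, 0.0011]]
```

View pics/w3.png

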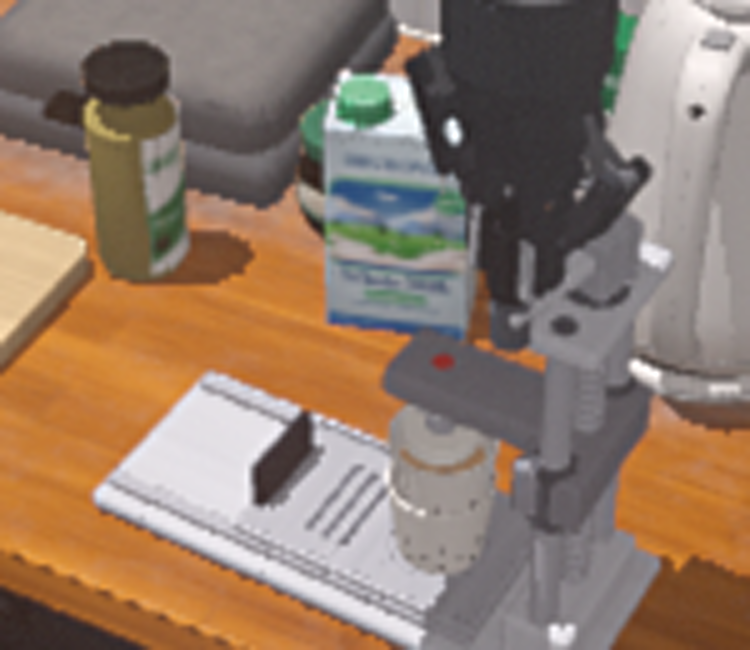

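View pics/w1.png

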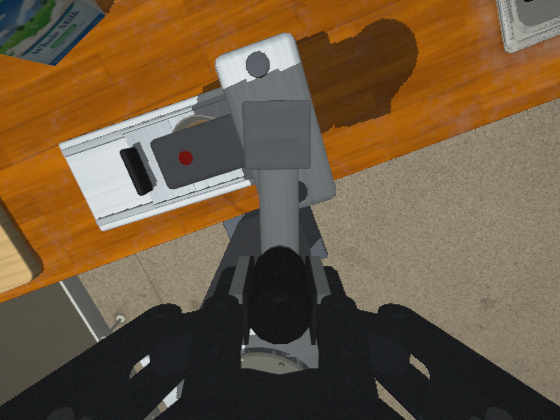

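```bash
python3 - <<'E'
from h import *
for t,x,y in(("v1",135,147),("w1",165,135)): crop(t,x,y,45,45,8,t+"p")
a=cv2.imread("pics/v1p.png");b=cv2.imread("pics/w1p.png");cv2.imwrite("pics/w4.png",np.hstack([a,b]))
def red(im):
    im=im.astype(int);m=(im[...,2]>90)&(im[...,1]<60)&(im[...,0]<60);return m
for t,roi in(("v1",(135,147)),("w1",(165,135)),("o1",(170,165))):
    im=cv2.imread(f"pics/{t}.png")[roi[1]:roi[1]+45,roi[0]:roi[0]+45];m=red(im);ys,xs=np.nonzero(m)
    print(t,m.sum(),xs.mean()+roi[0]+0,ys.mean()+roi[1],xs.min(),xs.max(),ys.min(),ys.max())
E
```

```text
v1 250 156.584 168.176 13 30 13 30
w1 152 185.26973684210526 157.42763157894737 14 27 16 29
o1 117 188.96581196581195 181.63247863247864 13 25 11 22
```

View pics/w4.png

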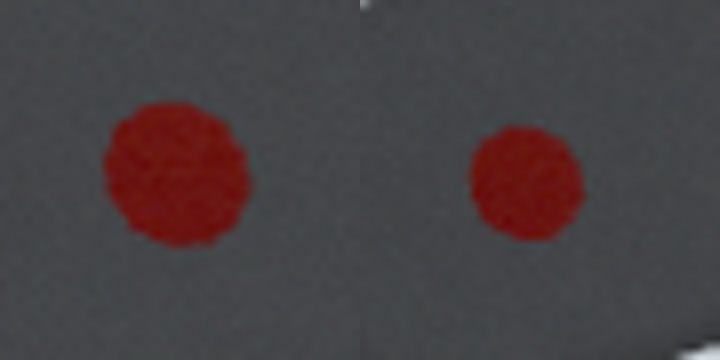

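```bash
python3 - <<'E'
from h import *
obs=[("o1",(189,181.6),0),("v1",(156.6,168.2),178.5*30/360),("w1",(185.3,157.4),897.6*30/360)]
f=lambda q:np.concatenate([proj(camtag(t),[q[0],q[1],q[2]-d])-u for t,u,d in obs])
s=least_squares(f,[424,-117,240]);print(s.x,s.fun.round(2))
f2=lambda q:np.concatenate([proj(camtag(t),[q[0],q[1],q[2]-d])-u for t,u,d in obs[1:]])
s=least_squares(f2,[424,-117,240]);print(s.x,s.fun.round(2))
print((s.x[2]-897.6/12))
E
```

```text
[ 423.51561162 -116.23328001  242.98864974] [-0.2   0.24  0.23 -0.15 -0.17 -0.08]
[ 423.46628933 -117.42950818  246.30991132] [ 0.02  0.04 -0.02 -0.05]
171.50991131509954
```

```bash
python3 - <<'E'
from h import *
arc((418.3,-201.9),240,12,20)
E
```

```text
t 33.05 pos [ 356.6 -179.4  303.1] ang 160.0 r 65.7 F [-2.6  1.3  5.7] hd -20.8
[[0.0043, -0.0223, 0.0005], [0.0153, -0.042, 0.0009], [0.0324, -0.0567, 0.0012], [0.0535, -0.0648, 0.0014], [0.0761, -0.0651, 0.0015], [0.0974, -0.0576, 0.0016], [0.1149, -0.0434, 0.0015], [0.1264, -0.024, 0.0012], [0.1307, -0.0018, 0.0009], [0.1271, 0.0205, 0.0006], [0.116, 0.0402, 0.0002], [0.099, 0.0549, -0.0001]]
```

Emit:
send_rows(
  translation=[
    [0.0043,-0.0223,0],
    [0.0153,-0.042,0],
    [0.0324,-0.0567,0],
    [0.0535,-0.0648,0],
    [0.076,-0.065,0],
    [0.0974,-0.0576,0],
    [0.115,-0.0434,0],
    [0.1264,-0.024,0],
    [0.1307,-0.0018,0],
    [0.127,0.0205,0],
    [0.116,0.04,0],
    [0.099,0.055,0],
  ],
  yaw=[0,0,0,0,0,0,0,0,0,0,0,0],
  fingers=[255,255,255,255,255,255,255,255,255,255,255,255],
)

```text
clock: 34.25
position: [428.7, -266.1, 302.0]
ee_rot: [0.983, -0.181, 0.003, -0.009]
contact_force: [-0.2, 14.3, 6.4]
gripper_width: 24.6
```

```bash
python3 - <<'E'
from h import *
shot("wrist","x1"); shot("side","x2"); crop("x2",240,210,90,80,8,"x3")
arc((418.3,-201.9),60,6,10)
E
```

```text
t 34.35 pos [ 426.8 -266.   302.3] ang -82.5 r 64.6 F [-1.1  6.5  3.3] hd -21.0
[[-0.0102, 0.0048, -0.0008], [-0.0212, 0.0075, -0.0009], [-0.0325, 0.0082, -0.001], [-0.0438, 0.0069, -0.001], [-0.0547, 0.0037, -0.0009], [-0.0648, -0.0014, -0.0009]]
```

View pics/x1.png

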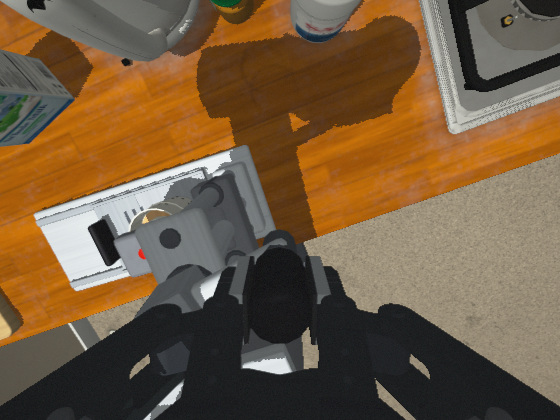

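View pics/x3.png

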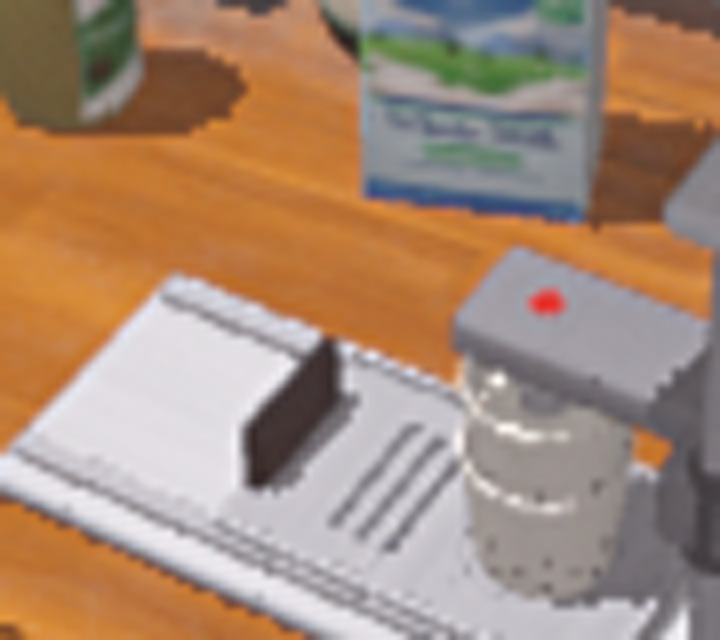

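Emit:
send_rows(
  translation=[
    [-0.01,0.005,0],
    [-0.021,0.0075,0],
    [-0.0325,0.008,0],
    [-0.044,0.007,0],
    [-0.055,0.0037,0],
    [-0.065,-0.0014,0],
    [-0.065,-0.0014,0],
  ],
  yaw=[0,0,0,0,0,0,0],
  fingers=[255,255,255,255,255,255,255],
)

```text
clock: 35.05
position: [366.4, -241.0, 302.5]
ee_rot: [0.983, -0.182, 0.004, -0.009]
contact_force: [3.9, 1.6, 2.5]
gripper_width: 24.4
```

```bash
python3 - <<'E'
from h import *
shot("wrist","y1"); shot("side","y2"); crop("y2",240,210,90,80,8,"y3")
arc((418.3,-201.9),60,6,10)
for t in ("x2","y2"):
    im=cv2.imread(f"pics/{t}.png").astype(int)[235:262,295:322]; m=(im[...,2]>120)&(im[...,1]<90)&(im[...,0]<90); ys,xs=np.nonzero(m); print(t,m.sum(),xs.mean()+295,ys.mean()+235,ys.min()+235,ys.max()+235)
E
```

```text
t 35.15 pos [ 366.7 -241.4  302.5] ang -142.6 r 65.0 F [3.7 1.6 3.5] hd -21.0
[[-0.0091, -0.0067, -0.0004], [-0.0169, -0.015, -0.0003], [-0.0231, -0.0244, -0.0001], [-0.0276, -0.0348, 0.0001], [-0.0303, -0.0458, 0.0003], [-0.0309, -0.0572, 0.0005]]
x2 11 312.72727272727275 242.8181818181818 237 248
y2 15 312.8666666666667 242.33333333333334 235 249
```

View pics/y3.png

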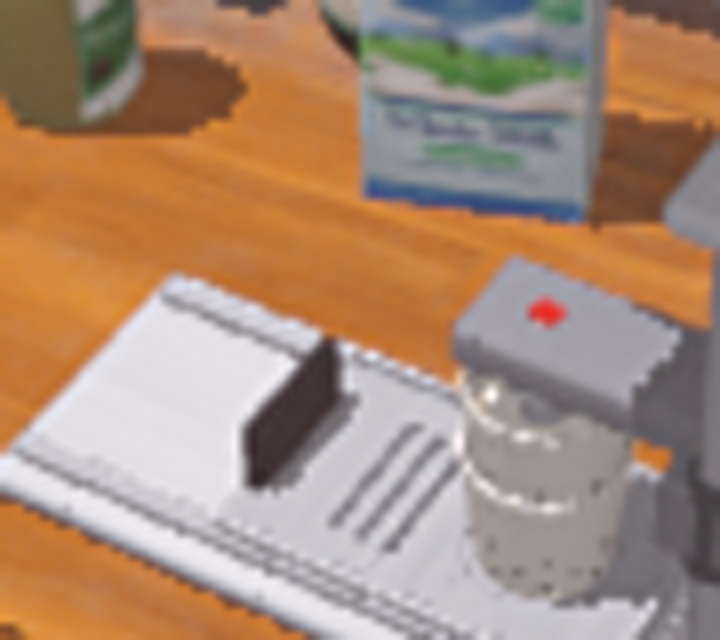

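View pics/y1.png

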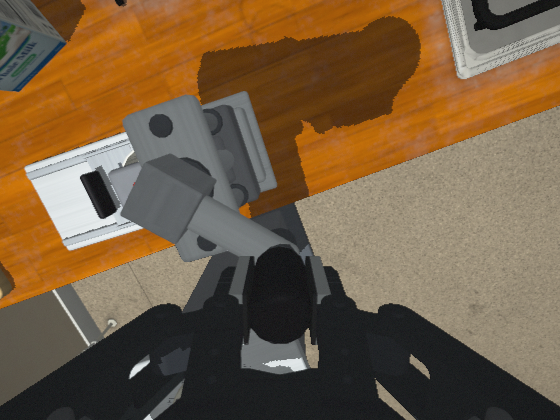

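Emit:
send_rows(
  translation=[
    [-0.009,-0.0067,0],
    [-0.017,-0.015,0],
    [-0.023,-0.0244,0],
    [-0.0276,-0.0348,0],
    [-0.0276,-0.0348,0],
  ],
  yaw=[0,0,0,0,0],
  fingers=[255,255,255,255,255],
)

```text
clock: 35.65
position: [352.9, -197.8, 303.1]
ee_rot: [0.983, -0.181, 0.003, -0.009]
contact_force: [0.7, 0.7, 2.8]
gripper_width: 24.4
```

```bash
cat > redm.py <<'E'
from h import *
import sys
a=[]
for t in sys.argv[1:]:
    im=cv2.imread(f"pics/{t}.png"); b=cv2.resize(im[235:275,290:330],None,fx=10,fy=10,interpolation=cv2.INTER_CUBIC); a.append(b)
    c=im[235:262,295:322].astype(float); w=np.clip(c[...,2]-c[...,1]-60,0,None)*(c[...,1]-c[...,0]<25); ys,xs=np.mgrid[0:27,0:27]; print(t,w.sum().round(),(w*xs).sum()/w.sum()+295,(w*ys).sum()/w.sum()+235)
cv2.imwrite("pics/"+sys.argv[-1]+"_cmp.png",np.hstack(a))
E
python3 - <<'E'
from h import *
shot("wrist","z1"); shot("side","z2"); crop("z2",240,210,90,80,8,"z3")
arc((418.3,-201.9),60,6,10)
E
python3 redm.py y2 z2
```

```text
t 35.75 pos [ 352.9 -198.4  303.1] ang 176.9 r 65.5 F [1.3 0.9 2.9] hd -20.9
[[-0.002, -0.0112, 0.0003], [-0.0026, -0.0225, 0.0005], [-0.0011, -0.0338, 0.0007], [0.0022, -0.0446, 0.0009], [0.0074, -0.0547, 0.0011], [0.0142, -0.0637, 0.0013]]
y2 888.0 307.884009009009 248.51576576576576
z2 289.0 307.9446366782007 249.1038062283737
```

View pics/z2_cmp.png

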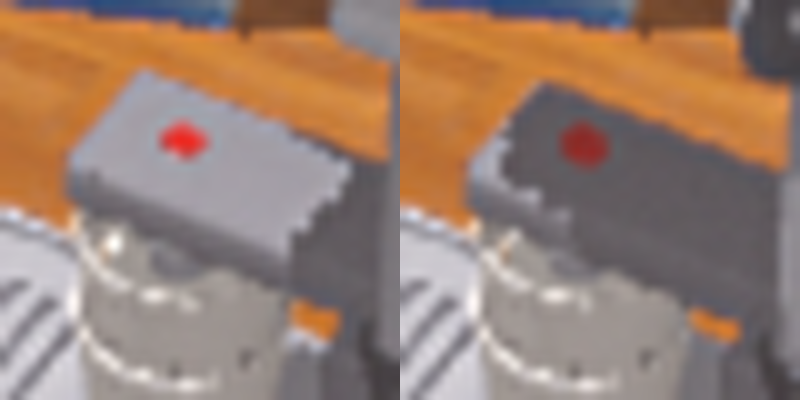

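View pics/z1.png

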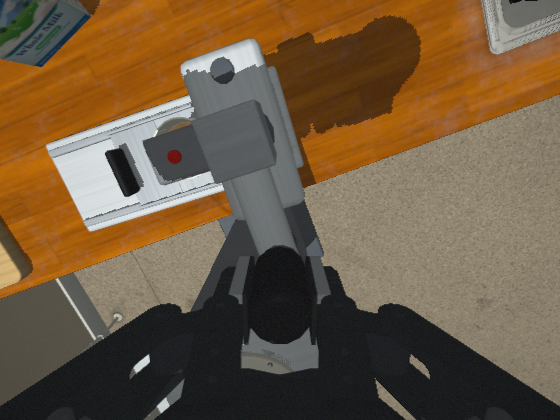

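```bash
python3 - <<'E'
from h import *
def red(t,x,y):
    im=cv2.imread(f"pics/{t}.png").astype(int)[y:y+30,x:x+30];m=(im[...,2]>90)&(im[...,1]<60)&(im[...,0]<60);ys,xs=np.nonzero(m);return xs.mean()+x,ys.mean()+y,xs.max()-xs.min()+1,ys.max()-ys.min()+1
for t,x,y,d in(("w1",170,142,897.6),("z1",160,142,1241.9)):
    u=red(t,x,y);c=camtag(t);print(t,u)
    s=least_squares(lambda q:proj(c,[423.5,-116.2,q[0]])-u[:2],[150]);print("pin z",s.x,s.fun,"arm pred",243-d/12)
E
```

```text
w1 (np.float64(185.26973684210526), np.float64(157.42763157894737), np.int64(14), np.int64(14))
pin z [167.85989368] [-0.05235958 -0.12736653] arm pred 168.2
z1 (np.float64(173.2888888888889), np.float64(156.48888888888888), np.int64(13), np.int64(14))
pin z [143.22021205] [0.00300285 0.00810969] arm pred 139.50833333333333
```

```bash
python3 - <<'E'
from h import *
c=cam("side")
def cen(t,x,y):
    im=cv2.imread(f"pics/{t}.png").astype(float)[y:y+24,x:x+24]; w=np.clip(im[...,2]-np.maximum(im[...,1],im[...,0])-25,0,None)
    # exclude orange: need g<~r*.45
    w*= (im[...,1]<0.5*im[...,2])&(im[...,0]>0.5*im[...,1]); ys,xs=np.mgrid[0:24,0:24]; return (w*xs).sum()/w.sum()+x,(w*ys).sum()/w.sum()+y
print("px/mm",proj(c,[423.5,-116.2,150])-proj(c,[423.5,-116.2,149]))
for t,d in (("a_side",0),("n1",0),("v2",178.5),("w2",898.8),("x2",1141),("y2",1201.4),("z2",1241.9)):
    p=proj(c,[423.5,-116.2,243-d/12]); r=cen(t,int(p[0])-12,int(p[1])-12)
    s=least_squares(lambda q:proj(c,[423.5,-116.2,q[0]])[1]-r[1],[150]);print(t,p.round(1),np.round(r,2),"z",s.x.round(2),"arm",round(243-d/12,2),"diff",(s.x-243+d/12).round(2))
E
```

```text
px/mm [ 0.00744944 -0.26657116]
a_side [308.7 221.3] [308.64 220.93] z [244.41] arm 243.0 diff [1.41]
n1 [308.7 221.3] [308.64 220.93] z [244.42] arm 243.0 diff [1.42]
v2 [308.6 225.7] [308.52 225.02] z [230.51] arm 228.12 diff [2.39]
w2 [308.1 242.6] [308.17 241.73] z [171.25] arm 168.1 diff [3.15]
x2 [307.9 248. ] [307.83 247.33] z [150.49] arm 147.92 diff [2.58]
y2 [307.9 249.4] [307.71 248.61] z [145.69] arm 142.88 diff [2.8]
z2 [307.9 250.2] [307.98 249.04] z [144.06] arm 139.51 diff [4.55]
```

Emit:
send_rows(
  translation=[
    [-0.002,-0.0112,0],
    [-0.0026,-0.0225,0],
    [-0.0011,-0.0338,0],
    [0.0003,-0.039,0],
    [0.0003,-0.039,0],
    [0.0003,-0.039,0],
  ],
  yaw=[0,0,0,0,0,0],
  fingers=[255,255,255,255,255,255],
)

```text
clock: 36.35
position: [366.3, -161.6, 303.6]
ee_rot: [0.983, -0.181, 0.001, -0.009]
contact_force: [-3.0, 0.9, 5.1]
gripper_width: 24.5
```

```bash
cat > pin.py <<'E'
from h import *
import sys
C=(418.3,-201.9); tag=sys.argv[1]
s,_=shot("wrist",tag+"w"); shot("side",tag+"s"); p=np.array(s["position"])
a=np.degrees(np.arctan2(p[1]-C[1],p[0]-C[0])); tot=(-21.2-a)%360+360*int(sys.argv[2]); arm=243-tot/12
print("turned",tot,"arm",arm)
c=cam("side"); u=proj(c,[423.5,-116.2,arm+3]);x,y=int(u[0])-12,int(u[1])-12
im=cv2.imread(f"pics/{tag}s.png").astype(float)[y:y+24,x:x+24]; w=np.clip(im[...,2]-np.maximum(im[...,1],im[...,0])-25,0,None)*((im[...,1]<0.5*im[...,2])&(im[...,0]>0.5*im[...,1])); ys,xs=np.mgrid[0:24,0:24]; r=(w*ys).sum()/w.sum()+y
q=least_squares(lambda q:proj(c,[423.5,-116.2,q[0]])[1]-r,[150]).x[0]; print("side rise",q-arm-2.7)
c=camtag(tag+"w");u=proj(c,[423.5,-116.2,arm+3]);x,y=int(u[0])-18,int(u[1])-18
im=cv2.imread(f"pics/{tag}w.png").astype(int)[max(y,0):y+36,max(x,0):x+36];m=(im[...,2]>85)&(im[...,1]<60)&(im[...,0]<60);ys,xs=np.nonzero(m)
if m.sum()>30:
    r=np.array([xs.mean()+x,ys.mean()+y]); q=least_squares(lambda q:proj(c,[423.5,-116.2,q[0]])-r,[150]); print("wrist rise",q.x[0]-arm+0.3,q.fun,m.sum())
cv2.imwrite(f"pics/{tag}c.png",cv2.resize(cv2.imread(f"pics/{tag}w.png")[max(y,0)-10:y+50,max(x,0)-20:x+60],None,fx=7,fy=7,interpolation=cv2.INTER_CUBIC))
E
python3 pin.py A1 3; python3 redm.py z2 A1s
```

```text
turned 1276.544654918059 arm 136.62127875682842
side rise 2.844057014251308
wrist rise 5.632467668453688 [0.00433391 0.00731523] 144
z2 289.0 307.9446366782007 249.1038062283737
A1s 422.0 307.8649289099526 249.60189573459715
```

View pics/A1s_cmp.png

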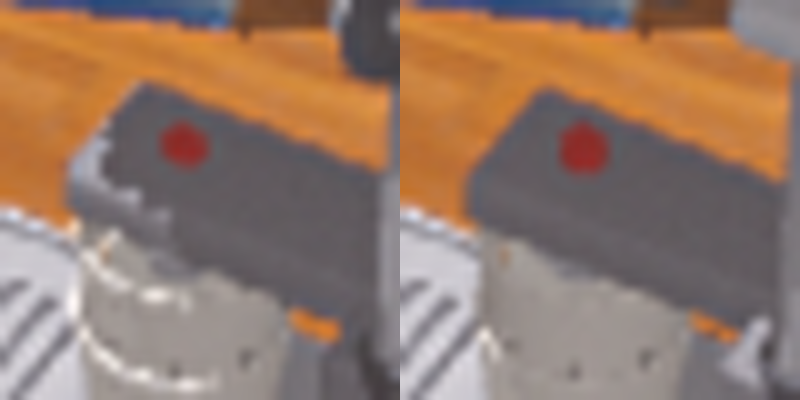

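View pics/A1c.png

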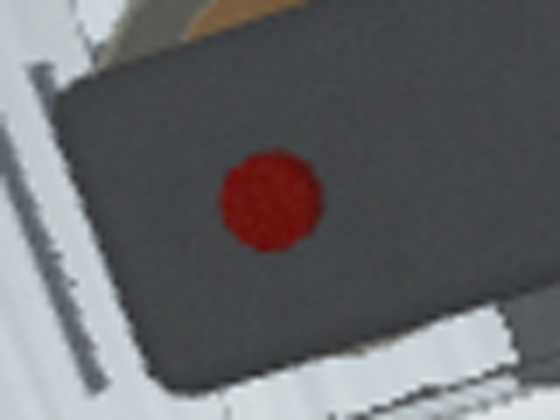

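```bash
python3 - <<'E'
from h import *
arc((418.3,-201.9),18,3,6)
E
```

```text
t 36.45 pos [ 366.3 -161.7  303.6] ang 142.3 r 65.8 F [-3.5  1.1  5.6] hd -20.9
[[0.003, -0.0062, 0.0007], [0.006, -0.0123, 0.0008], [0.0096, -0.0181, 0.001]]
```

Emit:
send_rows(
  translation=[
    [0.003,-0.0062,0],
    [0.006,-0.0123,0],
    [0.0096,-0.018,0],
    [0.0096,-0.018,0],
    [0.0096,-0.018,0],
  ],
  yaw=[0,0,0,0,0],
  fingers=[255,255,255,255,255],
)

```text
clock: 36.95
position: [381.2, -147.5, 303.8]
ee_rot: [0.983, -0.181, -0.0, -0.01]
contact_force: [-3.5, 2.5, 6.0]
gripper_width: 24.6
```

```bash
python3 pin.py B1 3; python3 redm.py A1s B1s
```

```text
turned 1294.488817188736 arm 135.12593190093867
side rise 3.3637711173536955
wrist rise 7.361046742960883 [-0.16136194 -0.15754302] 139
A1s 422.0 307.8649289099526 249.60189573459715
B1s 444.0 307.85135135135135 249.768018018018
```

Emit:
send_rows(
  translation=[
    [0,0,0],
    [0,0,0],
    [0,0,0],
    [0,0,0],
    [0,0,0],
    [0,0,-0.03],
    [0,0,-0.07],
    [0,0,-0.1],
    [0,0,-0.1],
    [0,0,-0.1],
  ],
  yaw=[0,0,0,0,0,0,0,0,0,0],
  fingers=[0,0,0,0,0,0,0,0,0,0],
)

```text
clock: 38.05
position: [380.9, -149.3, 403.9]
ee_rot: [0.983, -0.181, 0.0, -0.01]
contact_force: [-0.6, -0.2, -0.1]
gripper_width: 85.5
```

```bash
python3 - <<'E'
from h import *
shot("wrist","C1"); go([372,34,230],0)
E
```

```text
t 38.1 pos [ 380.5 -149.3  402.9] hd -20.9 w 85.4 -> [-0.0723, -0.1648, 0.1766] yaw -20.87 rows>= 6 F [-0.3 -0.4 -1.6]
```

View pics/C1.png

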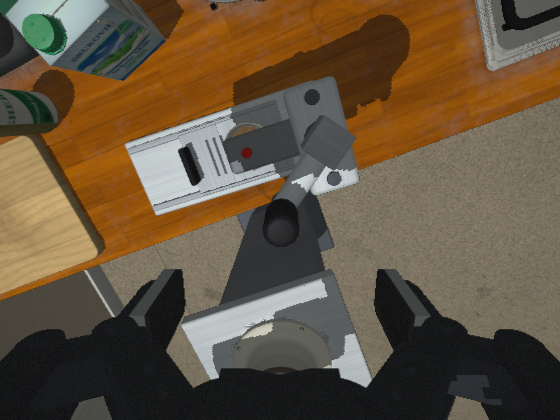

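Emit:
send_rows(
  translation=[
    [-0.02,-0.045,0],
    [-0.04,-0.09,0],
    [-0.06,-0.13,0.01],
    [-0.072,-0.165,0.04],
    [-0.072,-0.165,0.09],
    [-0.072,-0.165,0.135],
    [-0.072,-0.165,0.175],
    [-0.072,-0.165,0.177],
    [-0.072,-0.165,0.177],
  ],
  yaw=[-8,-16,-20.9,-20.9,-20.9,-20.9,-20.9,-20.9,-20.9],
  fingers=[0,0,0,0,0,0,0,0,0],
)

```text
clock: 39.0
position: [372.4, 33.8, 229.5]
ee_rot: [1.0, 0.001, 0.0, -0.009]
contact_force: [0.2, 0.3, 0.9]
gripper_width: 85.4
```

```bash
python3 - <<'E'
from h import *
s,_=shot("wrist","D1");print(s["position"]); c=camtag("D1"); p=proj(c,[423.5,-116.2,142]).astype(int);print(p)
x,y=min(p[0]-50,460),p[1]-45;crop("D1",x,y,100,90,7,"D2");print(x,y)
E
```

```text
[372.3710542   33.75226736 229.5469231 ]
[495 149]
445 104
```

View pics/D2.png

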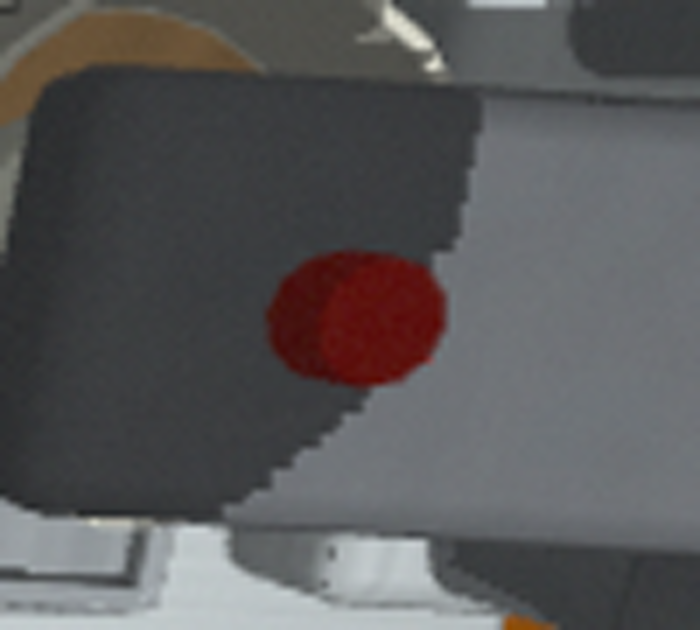

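```bash
python3 - <<'E'
from h import *
c=camtag("D1")
for h in (5,6,7,8,9): print(h,((proj(c,[423.5,-116.2,142.5])-proj(c,[423.5,-116.2,142.5-h]))*7).round(1), ((proj(c,[423.5,-116.2+6.5,142.5])-proj(c,[423.5,-116.2+6.5,142.5-h]))*7).round(1))
print(((proj(c,[423.5,-122.7,142.5])-proj(c,[423.5,-109.7,142.5]))*7).round(1))
E
```

```text
5 [30.7  5.2] [29.3  5.2]
6 [36.6  6.2] [35.   6.2]
7 [42.6  7.2] [40.6  7.2]
8 [48.4  8.2] [46.3  8.1]
9 [54.3  9.1] [51.8  9.1]
[132.4   0.6]
```

```bash
python3 - <<'E'
from h import *
im=cv2.imread("pics/D1.png")
for r in range(138,162): print(r,im[r,480:512,2].tolist())
E
```

```text
138 [60, 60, 59, 58, 57, 61, 57, 58, 58, 56, 57, 59, 58, 59, 60, 60, 59, 57, 57, 59, 58, 59, 58, 57, 58, 57, 57, 56, 56, 71, 108, 110]
139 [60, 59, 59, 59, 57, 57, 57, 60, 60, 58, 56, 58, 59, 60, 63, 61, 62, 57, 59, 60, 58, 58, 59, 59, 58, 57, 56, 58, 57, 72, 109, 111]
140 [58, 59, 59, 59, 57, 58, 60, 61, 61, 61, 67, 68, 74, 72, 76, 73, 77, 74, 73, 72, 71, 66, 63, 55, 58, 58, 72, 108, 107, 107, 109, 110]
141 [58, 56, 57, 58, 57, 57, 58, 61, 69, 74, 72, 72, 73, 76, 76, 76, 76, 77, 83, 88, 90, 94, 89, 84, 68, 61, 70, 110, 110, 109, 108, 109]
142 [60, 60, 60, 58, 59, 61, 62, 66, 74, 73, 73, 73, 75, 73, 75, 79, 91, 93, 93, 91, 95, 94, 92, 94, 91, 87, 83, 111, 109, 109, 110, 110]
143 [57, 58, 59, 60, 60, 63, 69, 73, 73, 75, 71, 75, 74, 71, 77, 88, 93, 93, 94, 93, 93, 94, 94, 92, 93, 93, 94, 105, 109, 108, 111, 109]
144 [58, 58, 59, 58, 61, 68, 71, 74, 73, 73, 71, 73, 76, 85, 89, 93, 94, 95, 94, 94, 95, 92, 92, 92, 92, 93, 93, 101, 111, 110, 110, 109]
145 [56, 59, 59, 59, 63, 71, 71, 74, 74, 72, 72, 73, 78, 97, 94, 94, 92, 95, 94, 94, 92, 92, 94, 92, 93, 92, 94, 95, 105, 109, 110, 108]
146
[... 1533 characters left out ...]
8, 58, 62, 67, 65, 68, 67, 70, 81, 91, 92, 93, 92, 93, 93, 94, 92, 93, 102, 110, 111, 109, 112, 111, 112, 111, 112]
158 [59, 58, 58, 58, 58, 57, 59, 59, 58, 59, 62, 63, 65, 70, 76, 82, 86, 89, 92, 92, 96, 98, 102, 110, 110, 111, 112, 110, 111, 112, 112, 110]
159 [57, 58, 58, 59, 58, 58, 60, 59, 60, 58, 60, 58, 61, 61, 60, 65, 70, 77, 101, 109, 110, 110, 110, 109, 111, 112, 110, 111, 111, 112, 111, 111]
160 [60, 60, 58, 60, 58, 58, 59, 59, 57, 58, 58, 58, 60, 59, 60, 56, 59, 72, 110, 111, 112, 111, 110, 110, 110, 112, 110, 111, 110, 113, 111, 111]
161 [59, 59, 57, 58, 58, 58, 58, 57, 58, 59, 59, 61, 59, 58, 60, 58, 73, 110, 112, 111, 111, 112, 111, 112, 111, 111, 110, 110, 111, 112, 112, 110]
```

```bash
python3 - <<'E'
from h import *
im=cv2.imread("pics/v1.png")
for r in range(158,180,2): print(r,im[r,144:170,2].tolist())
im=cv2.imread("pics/B1w.png"); m=(im[...,2].astype(int)-im[...,1]>25)&(im[...,0]<70); ys,xs=np.nonzero(m[80:260,60:420]); print(xs.min()+60,xs.max()+60,ys.min()+80,ys.max()+80,len(xs))
E

```

```text
158 [67, 68, 69, 68, 68, 67, 69, 69, 68, 69, 67, 68, 69, 69, 68, 69, 68, 70, 68, 68, 68, 69, 70, 67, 70, 70]
160 [68, 68, 69, 66, 65, 68, 68, 72, 91, 107, 105, 107, 107, 107, 104, 90, 75, 68, 69, 67, 68, 68, 69, 69, 69, 68]
162 [67, 69, 67, 68, 69, 84, 104, 107, 108, 107, 107, 109, 109, 108, 111, 108, 110, 108, 103, 76, 70, 69, 69, 69, 70, 70]
164 [68, 70, 68, 67, 77, 106, 107, 109, 109, 107, 108, 108, 108, 107, 108, 109, 112, 110, 110, 106, 87, 68, 69, 70, 70, 69]
166 [69, 69, 70, 74, 98, 107, 108, 106, 108, 108, 109, 108, 109, 108, 110, 109, 106, 108, 107, 108, 104, 95, 67, 66, 70, 69]
168 [69, 70, 68, 75, 99, 106, 107, 107, 107, 108, 109, 106, 109, 109, 109, 110, 109, 108, 108, 109, 108, 100, 72, 68, 67, 68]
170 [67, 70, 68, 72, 87, 106, 106, 106, 107, 106, 106, 108, 107, 108, 106, 107, 107, 108, 108, 107, 107, 102, 81, 68, 68, 66]
172 [66, 69, 69, 69, 74, 92, 108, 108, 106, 107, 107, 106, 106, 108, 108, 107, 107, 108, 106, 108, 104, 90, 67, 66, 69, 69]
174 [68, 69, 69, 69, 67, 68, 79, 107, 108, 108, 107, 107, 108, 106, 108, 107, 107, 108, 106, 106, 95, 68, 69, 67, 68, 68]
176 [66, 68, 67, 68, 68, 69, 70, 70, 77, 90, 104, 107, 107, 106, 106, 106, 106, 99, 84, 71, 69, 67, 69, 66, 68, 70]
178 [66, 68, 66, 68, 67, 68, 69, 68, 67, 69, 67, 69, 71, 71, 69, 69, 69, 71, 69, 68, 68, 70, 69, 67, 68, 70]
60 419 80 259 22951
```

View pics/B1c.png

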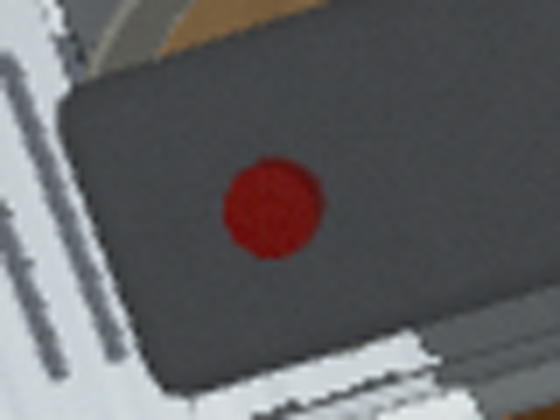

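Emit:
send_rows(
  translation=[
    [-0.006,0.02,0.02],
    [-0.012,0.045,0.05],
    [-0.012,0.045,0.085],
    [-0.012,0.045,0.09],
    [-0.012,0.045,0.09],
    [-0.012,0.045,0.09],
    [-0.012,0.045,0.09],
  ],
  yaw=[0,0,0,0,0,0,0],
  fingers=[255,255,255,255,255,255,255],
)

```text
clock: 39.75
position: [363.5, -8.2, 141.8]
ee_rot: [1.0, 0.001, 0.004, -0.011]
contact_force: [-0.4, 0.1, -0.9]
gripper_width: 0.2
```

```bash
python3 - <<'E'
from h import *
s,_=shot("wrist","E1");print(s["position"]); c=camtag("E1"); p=proj(c,[423.5,-116.2,142]).astype(int);print(p)
x,y=min(p[0]-50,460),p[1]-45;crop("E1",x,y,100,90,7,"E2");print(x,y)
for h in (5,6,7,8,9): print(h,((proj(c,[423.5,-116.2+6.5,142.5])-proj(c,[423.5,-116.2+6.5,142.5-h]))).round(2))
E
```

```text
[363.47904631  -8.19842563 141.80113828]
[527 149]
460 104
5 [7.5  1.09]
6 [8.94 1.3 ]
7 [10.36  1.51]
8 [11.77  1.71]
9 [13.15  1.91]
```

View pics/E2.png

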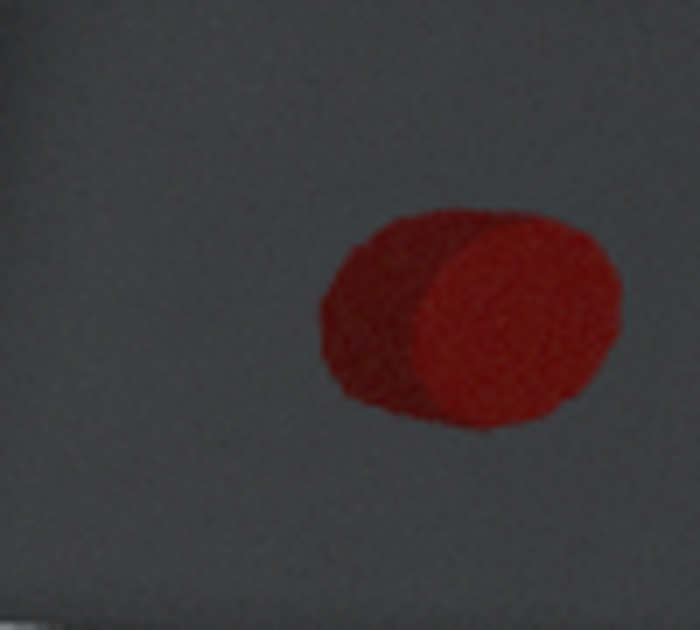

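```bash
python3 - <<'E'
from h import *
th=np.linspace(0,2*np.pi,181)
def fit(tag,disc,bl,d=13):
    c=camtag(tag)
    def circ(q,z): P=np.stack([q[0]+d/2*np.cos(th),q[1]+d/2*np.sin(th),0*th+z],1); return np.array([proj(c,p) for p in P])
    def f(q):
        a=circ(q,q[2]);b=circ(q,q[2]-q[3]); return [a[:,0].min()-disc[0],a[:,0].max()-disc[1],a[:,1].min()-disc[2],a[:,1].max()-disc[3],b[:,0].min()-bl]
    s=least_squares(f,[423.5,-116,142,8]);print(tag,s.x.round(2),s.fun.round(2))
fit("E1",(460+412/7,460+623/7,104+213/7,104+430/7),460+320/7)
fit("D1",(490.3,508.8,140.6,158.9),482.8)
E
```

```text
E1 [ 423.24 -119.95  140.59    8.63] [-0.4   0.4   0.4  -0.41 -0.  ]
D1 [ 422.56 -124.25  133.44    9.29] [-0.03  0.03  0.03 -0.03 -0.  ]
```

Emit:
send_rows(
  translation=[
    [0,-0.01,-0.04],
    [0,-0.01,-0.09],
    [0,-0.01,-0.14],
    [0,-0.01,-0.19],
    [0,-0.01,-0.24],
    [0,-0.01,-0.265],
    [0,-0.01,-0.265],
  ],
  yaw=[0,0,0,0,0,0,0],
  fingers=[0,0,0,0,0,0,0],
)

```text
clock: 40.5
position: [362.4, -3.7, 411.8]
ee_rot: [1.0, 0.001, 0.009, -0.012]
contact_force: [0.2, 0.2, -0.2]
gripper_width: 85.5
```

```bash
python3 - <<'E'
from h import *
go([418.3,-201.9,405],-56)
E
```

```text
t 40.5 pos [362.4  -3.7 411.8] hd 0.1 w 85.5 -> [0.0554, 0.1984, 0.003] yaw 56.11 rows>= 7 F [ 0.2  0.2 -0.2]
```

Emit:
send_rows(
  translation=[
    [0.01,0.03,0],
    [0.02,0.06,0],
    [0.03,0.09,0],
    [0.04,0.12,0],
    [0.05,0.15,0],
    [0.055,0.18,0.003],
    [0.055,0.198,0.003],
    [0.055,0.198,0.003],
    [0.055,0.198,0.003],
  ],
  yaw=[8,16,24,32,40,48,56,56,56],
  fingers=[0,0,0,0,0,0,0,0,0],
)

```text
clock: 41.4
position: [417.6, -201.3, 404.6]
ee_rot: [0.884, -0.468, 0.002, -0.015]
contact_force: [0.6, -1.0, -1.2]
gripper_width: 85.6
```

```bash
python3 - <<'E'
from h import *
s,_=shot("wrist","F1");print(s["position"],yawto(0,s)); crop("F1",220,150,120,130,6,"F2")
E
```

```text
[ 417.59024709 -201.3399176   404.60289365] -55.7796005258498
```

View pics/F2.png

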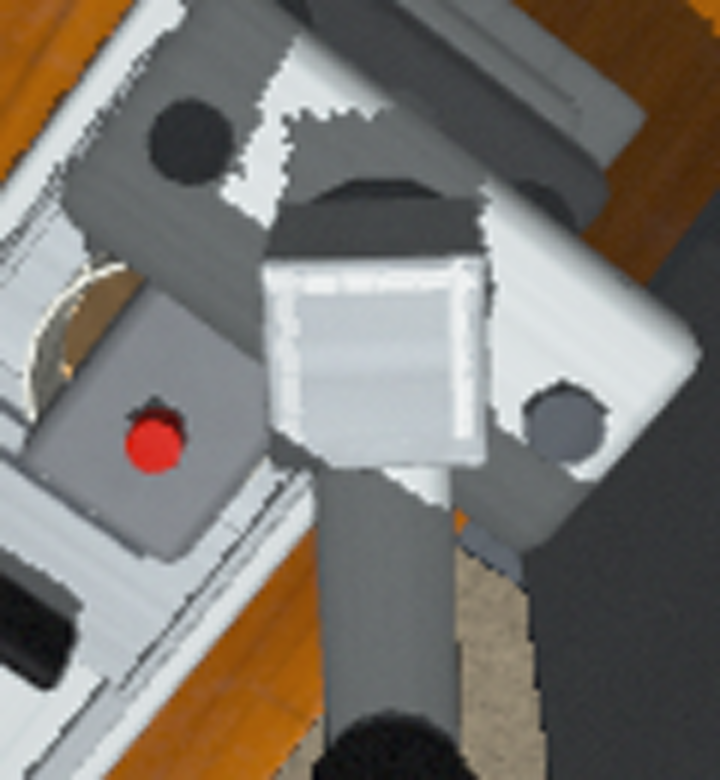

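```bash
python3 - <<'E'
from h import *
c=camtag("F1"); f=lambda u,v,z:onz(c,(220+u/6,150+v/6),z)
H=f(375,362,300);d=f(265,262,300)-f(275,440,300);print(H,np.degrees(np.arctan2(d[1],d[0])));d=f(487,260,300)-f(483,462,300);print(np.degrees(np.arctan2(d[1],d[0])))
go([H[0],H[1],274],-56)
E
```

```text
[ 417.96491866 -201.33593582  300.        ] -53.382766494671756
-55.66168440338005
t 41.45 pos [ 417.7 -201.   404.9] hd -55.7 w 85.7 -> [0.0018, 0.0037, 0.1309] yaw 0.26 rows>= 3 F [0.1 0.2 0.1]
```

Emit:
send_rows(
  translation=[
    [0.001,0.001,0.04],
    [0.001,0.002,0.08],
    [0.002,0.0035,0.11],
    [0.002,0.0035,0.125],
    [0.002,0.0037,0.131],
    [0.002,0.0037,0.131],
    [0.002,0.0037,0.131],
  ],
  yaw=[-0.8,-0.8,-0.8,-0.8,-0.8,-0.8,-0.8],
  fingers=[0,0,0,0,0,0,0],
)

```text
clock: 42.15
position: [418.8, -201.2, 275.2]
ee_rot: [0.887, -0.461, 0.004, -0.015]
contact_force: [0.1, -0.0, -0.1]
gripper_width: 85.5
```

```bash
python3 - <<'E'
from h import *
s,_=shot("wrist","G1");print(s["position"],yawto(0,s),s["ee_rot"],s["contact_force"])
E
```

```text
[ 418.820042   -201.20542747  275.18923317] -54.85240590641324 [ 0.88746644 -0.46060119  0.00359842 -0.01539216] [ 0.07716602 -0.04669024 -0.11161396]
```

View pics/G1.png

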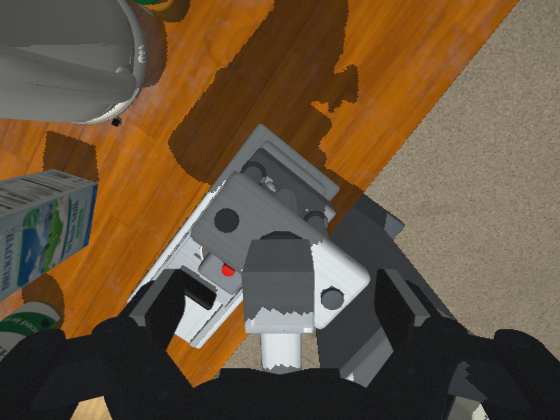

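Centred between the pads. Grip, then lift straight up.

Emit:
send_rows(
  translation=[
    [0,0,0],
    [0,0,0],
    [0,0,0],
    [0,0,0],
    [0,0,0],
    [0,0,0],
    [0,0,0],
  ],
  yaw=[0,0,0,0,0,0,0],
  fingers=[255,255,255,255,255,255,255],
)

```text
clock: 42.9
position: [419.0, -201.4, 275.8]
ee_rot: [0.887, -0.461, 0.004, -0.016]
contact_force: [-1.1, 2.7, 4.9]
gripper_width: 28.3
```

```bash
python3 - <<'E'
from h import *
s=read_state(); print(s["ee_rot"]); go(np.array(s["position"])+[0,0,50])
E
```

```text
[ 0.88742994 -0.46066178  0.00418039 -0.01553568]
t 42.9 pos [ 419.  -201.4  275.8] hd -54.9 w 28.3 -> [-0.0003, -0.0016, -0.05] yaw 0 rows>= 1 F [-1.1  2.7  4.9]
```

Emit:
send_rows(
  translation=[
    [-0.0001,-0.0003,-0.01],
    [-0.0001,-0.0006,-0.02],
    [-0.0002,-0.001,-0.03],
    [-0.0003,-0.0014,-0.045],
    [-0.0003,-0.002,-0.07],
    [-0.0003,-0.003,-0.1],
    [-0.0003,-0.003,-0.1],
    [-0.0003,-0.003,-0.1],
  ],
  yaw=[0,0,0,0,0,0,0,0],
  fingers=[255,255,255,255,255,255,255,255],
)

```text
clock: 43.7
position: [418.9, -201.6, 376.3]
ee_rot: [0.887, -0.461, 0.004, -0.016]
contact_force: [0.3, 0.3, -2.7]
gripper_width: 28.4
```

```bash
python3 - <<'E'
from h import *
s,_=shot("wrist","H1");print(s["position"],yawto(0,s),s["ee_rot"],s["contact_force"],s["joints"])
shot("side","H2"); crop("H2",230,150,140,130,5.5,"H3")
go([430,330,370],-55)
E
```

```text
[ 418.93632778 -201.57553636  376.33753475] -54.8721243358938 [ 0.88737746 -0.46074551  0.00435979 -0.01599427] [ 0.34114763  0.27875168 -2.72154322] [-0.1159348   0.02648373 -0.08549598 -0.02704129 -1.43934946  0.73220195]
t 43.8 pos [ 418.5 -201.5  374.8] hd -54.9 w 28.5 -> [-0.428, -0.3149, 0.0182] yaw 0.13 rows>= 11 F [ 0.3  0.3 -2.2]
```

View pics/H1.png

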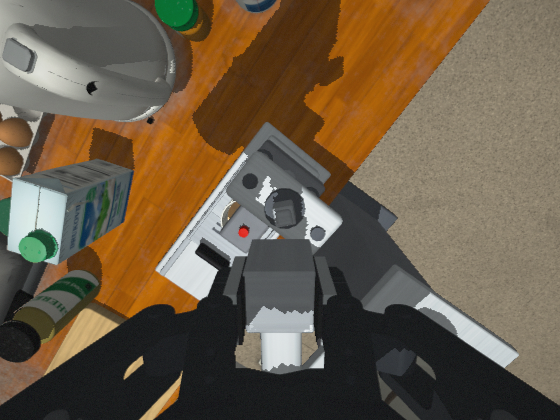

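View pics/H3.png

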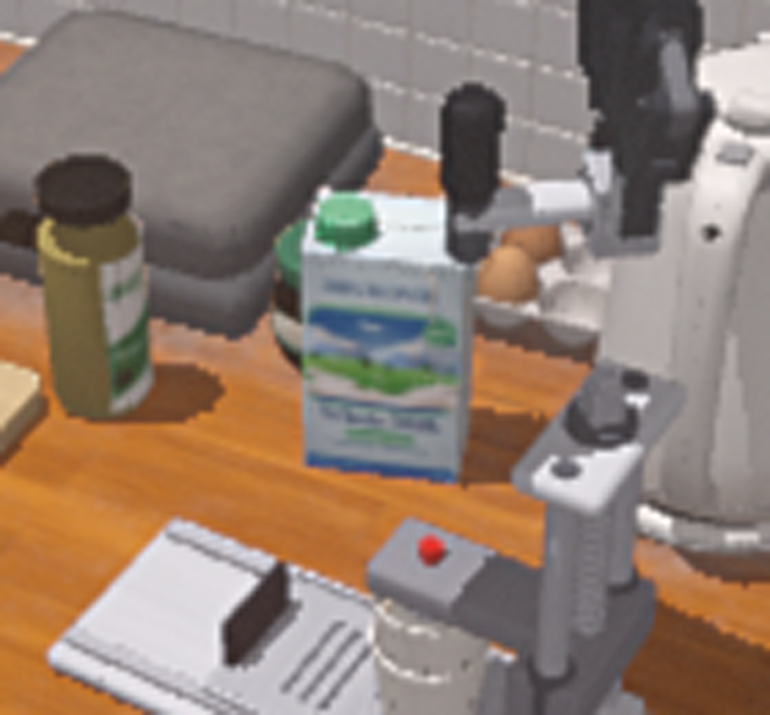

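```bash
python3 - <<'E'
from h import *
c=camtag("c1")
for uv in ((34,66),(334,61),(328,256),(78,256)): print(onz(c,uv,22).round())
E
```

```text
[563. 543.  22.]
[569. 220.  22.]
[340. 216.  22.]
[340. 535.  22.]
```

Emit:
send_rows(
  translation=[
    [-0.036,-0.026,0],
    [-0.072,-0.052,0],
    [-0.108,-0.079,0],
    [-0.144,-0.105,0],
    [-0.18,-0.131,0],
    [-0.216,-0.158,0],
    [-0.252,-0.184,0],
    [-0.288,-0.21,0],
    [-0.324,-0.238,0],
    [-0.36,-0.264,0],
    [-0.396,-0.29,0],
    [-0.428,-0.315,0],
  ],
  yaw=[0,0,0,0,0,0,0,0,0,0,0,0],
  fingers=[255,255,255,255,255,255,255,255,255,255,255,255],
)

```text
clock: 45.0
position: [428.9, 331.3, 386.7]
ee_rot: [0.888, -0.46, 0.002, -0.014]
contact_force: [1.5, 0.4, -2.3]
gripper_width: 28.7
```

```bash
python3 - <<'E'
from h import *
s,_=shot("wrist","I1");print(s["position"],s["ee_rot"])
go([430,330,60],-55)
E
```

```text
[428.88545609 331.32494056 386.7168135 ] [ 0.88761908 -0.46036239  0.00243111 -0.01388953]
t 45.05 pos [429.7 336.6 385.1] hd -54.7 w 28.6 -> [0.0088, 0.0128, 0.3248] yaw 0.34 rows>= 7 F [ 3.8  3.7 -1.3]
```

View pics/I1.png

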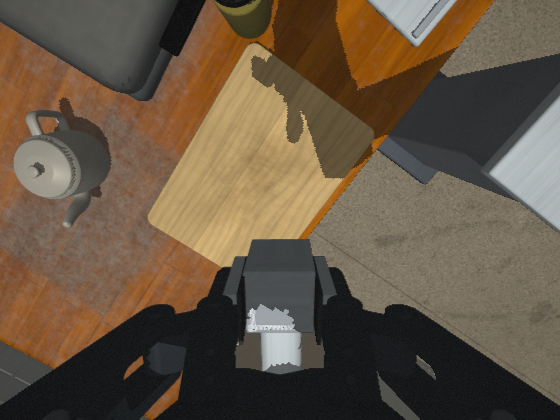

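```bash
python3 - <<'E'
from h import *
s=read_state(); print(R.from_quat(s["ee_rot"]).as_matrix().round(4)); go([465,345,60],-55)
E
```

```text
[[ 0.5784 -0.8156  0.0172]
 [-0.8157 -0.578   0.0243]
 [-0.0099 -0.0281 -0.9996]]
t 45.05 pos [429.7 336.6 385.1] hd -54.7 w 28.6 -> [0.0168, -0.0245, 0.3257] yaw 0.34 rows>= 7 F [ 3.8  3.7 -1.3]
```

Emit:
send_rows(
  translation=[
    [0.003,-0.02,0.04],
    [0.005,-0.024,0.08],
    [0.007,-0.024,0.125],
    [0.009,-0.024,0.17],
    [0.011,-0.024,0.215],
    [0.013,-0.024,0.26],
    [0.0155,-0.024,0.3],
    [0.017,-0.024,0.32],
    [0.017,-0.024,0.326],
    [0.017,-0.024,0.326],
  ],
  yaw=[0,0,0,0,0,0,0,0,0,0],
  fingers=[255,255,255,255,255,255,255,255,255,255],
)

```text
clock: 46.05
position: [464.3, 343.9, 58.5]
ee_rot: [0.888, -0.459, 0.002, -0.013]
contact_force: [-0.4, -0.0, -2.1]
gripper_width: 28.1
```

```bash
python3 - <<'E'
from h import *
s=read_state(); print(R.from_quat(s["ee_rot"]).as_matrix().round(4)); go([465,345,34],-55)
E
```

```text
[[ 0.5784 -0.8156  0.0154]
 [-0.8157 -0.5781  0.0217]
 [-0.0088 -0.0251 -0.9996]]
t 46.05 pos [464.3 343.9  58.5] hd -54.7 w 28.1 -> [-0.0003, -0.0006, 0.0245] yaw 0.34 rows>= 1 F [-0.4 -0.  -2.1]
```

Emit:
send_rows(
  translation=[
    [0,-0.0002,0.008],
    [0,-0.0004,0.014],
    [0,-0.0005,0.018],
    [0,-0.0006,0.021],
    [0,-0.0006,0.023],
    [0,-0.0006,0.0245],
    [0,-0.0006,0.0245],
  ],
  yaw=[0,0,0,0,0,0,0],
  fingers=[255,255,255,255,255,255,255],
)

```text
clock: 46.75
position: [465.2, 344.8, 34.0]
ee_rot: [0.888, -0.459, 0.002, -0.013]
contact_force: [0.1, 0.6, -2.4]
gripper_width: 28.3
```

Emit:
send_rows(
  translation=[
    [0,0,0.0007],
    [0,0,0.0014],
    [0,0,0.002],
    [0,0,0.002],
  ],
  yaw=[0,0,0,0],
  fingers=[255,255,255,255],
)

```text
clock: 47.15
position: [465.3, 344.9, 33.5]
ee_rot: [0.888, -0.459, 0.002, -0.013]
contact_force: [-2.5, -0.9, 7.3]
gripper_width: 28.4
```

Contact with the board. Release, rise and look.

Emit:
send_rows(
  translation=[
    [0,0,0.001],
    [0,0,0.001],
    [0,0,0.001],
    [0,0,0.001],
    [0,0,0.001],
    [0,0,-0.03],
    [0,0,-0.07],
    [0,0,-0.12],
    [0,0,-0.17],
    [0,0,-0.22],
    [0,0,-0.25],
    [0,0,-0.25],
  ],
  yaw=[0,0,0,0,0,0,0,0,0,0,0,0],
  fingers=[0,0,0,0,0,0,0,0,0,0,0,0],
)

```text
clock: 48.35
position: [463.1, 340.9, 289.6]
ee_rot: [0.888, -0.459, 0.004, -0.019]
contact_force: [-0.1, 1.0, 0.4]
gripper_width: 85.0
```

```bash
python3 - <<'E'
from h import *
s,_=shot("wrist","J1");print(s["clock"],s["position"])
shot("side","J2"); crop("J2",110,150,260,190,3,"J3")
E
```

```text
48.35 [463.11848243 340.91119556 289.59926578]
```

View pics/J1.png

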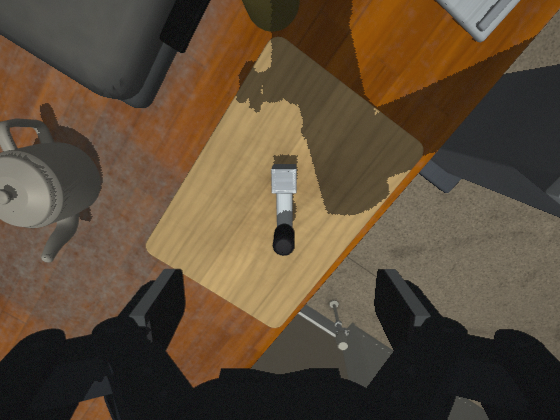

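View pics/J3.png

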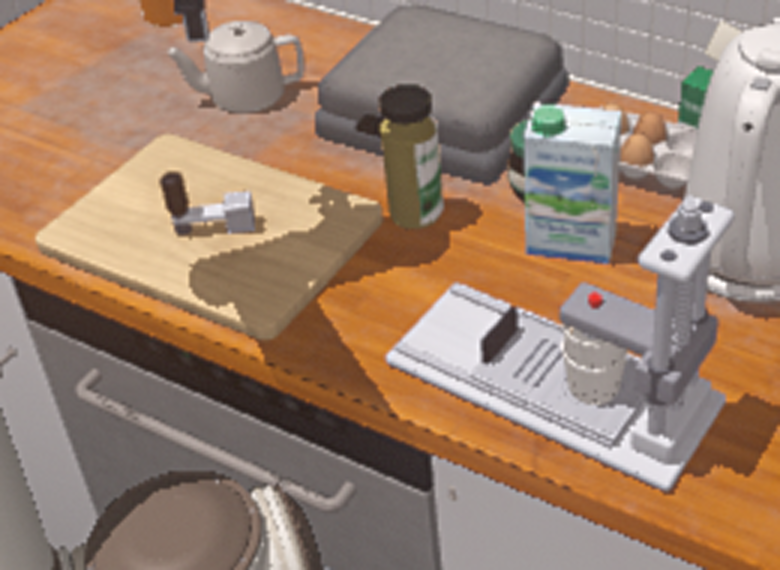

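```bash
python3 -c "
from bench import *
print(job_done())"
```

```text
the job is handed in; nothing more can be done
None
```

The job is done and handed in at about 48 s of the 210 s allowed. Only two moulds were present. I nested them in the tray seat and pushed the tray against its stop. I then wound the crank about 3.6 turns clockwise by its knob, lifted it off, and laid it flat, knob up, near the middle of the board.

Last checks:
- **Stack and tray:** The side view shows the stack upright under the foot. The tray pull sits at the same pixel as just after the push home, where the stop gave about 41 N at the fingertips.
- **Press and bystanders:** The arm was still wound down with the red pin up after the crank came off. Nothing else appears moved in the last wrist and side pictures.
- **Spring pin (checks disagreed):** A close oblique view gave about 8.6 to 9 mm of pin. Tracking the pin against the screw turn, which leaves out any height it had when slack, gave about 7.5 mm. I take it as 7.5 to 8.5 mm of the 15, slightly above the 7 asked, and left it there.
- **Crank:** It was not seen to have been knocked before I picked it up.

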